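Unclamp the test boards and turn them over for inspection

ROBOT

A 7-joint arm with a two-finger parallel gripper is mounted at the origin on the work surface. World frame = base frame: x ahead of the robot, y to its left, z up, the work surface at z = 0. Lengths are in mm, angles in degrees, forces in N, time in s.
With the tool pointing down it reaches from about 425 to 925 mm from the base axis. Payload 6.8 kg.
Tool frame: the origin (TCP) lies between the finger pads; the fingertips stand 25 mm ahead of it and the grasp point (between the pads) lies 6 mm ahead of it; z points along the fingers, y is the line along which they close (so a half turn about z gives the same grasp; the last joint's range is limited). The gripper opens to 88 mm and grips with 3 to 60 N. Pads are 20 mm wide; open, the fingers measure 115 mm over their backs; the gripper's body (75 mm by 178 mm) begins 61 mm behind the grasp point.
Start: joints at [65.655, 27.33, 1.283, 89.118, -0.659, 63.558, -4.761], TCP at [210.29, -641.424, 247.664] pointing down, gripper open.
Joint ranges: [-169.35, 169.35], [-19.33, 120.38], [-80.79, 83.38], [13.8, 139.57], [-78.32, 258.32], [9.67, 109.79], [-169.56, 169.56]. Speed limits (degrees/s): [136.94, 136.94, 180, 180, 180, 180, 180].

INTERFACE

Orientations are given as [roll, pitch, yaw] about the fixed x, y, z axes, in that order (R = Rz(yaw) Ry(pitch) Rx(roll)).
In Python, from plant import manip gives the robot as it stands.
- The arm moves only by the shell command python3 -m jog 'ROWS'. ROWS is JSON, a list of rows, each an object of numbers: "dx", "dy", "dz": the shift along the tool's x, y, z in mm; "ax", "ay", "az": the turn, a rotation vector about the tool's x, y, z in rad; "hand": the finger opening in mm, from 0 to 87.8. In form: [{"dx": .., "dy": .., "dz": .., "ax": .., "ay": .., "az": .., "hand": ..}, ...]. A call has 1 to 20 rows; each row shifts and turns the commanded pose from where the row before left it, along the tool's axes as they then stand; what a row does not reach is not made up. A row lasts 1/12 s, in which the tool goes at most 41.7 mm and 7.16 degrees, less where a joint would pass 70% of its speed; a pose out of reach is approached as far as the arm can. A call is refused whole if a number of a shift passes 41.7 or a number of a turn 0.125, either way. A call with a gripper value outside its range is refused whole. The fingers move at their own pace and stop on an object; the grip force is fixed at half the most. Time passes only in rows, so rows that do not move let the fingers close. It gives the time, the measured TCP pose, the force, the opening and the grip force at its end, in the units of the state.
- manip.read_state(): the state, without advancing time (a new reading comes with each control period).
- manip.get_image(name): name is "side" or "top" or "wrist"; returns a dict with "color" (400x640x3 uint8, blue, green, red), "depth" (400x640 float32, mm along the optical axis (not along the pixel's ray), 0 where there is no reading), "fx", "fy", "cx", "cy" (pixels), "k1" (the pictures are not rectified: a ray, as slopes to the right and down, at radius r is drawn at 1 + k1 r^2 times it, then the intrinsics apply), "rvec" (rotation vector, rad) and "tvec" (3), from world to camera coordinates, as OpenCV has them. Camera axes: x right, y down, z forward; pixel columns grow to the right and rows downward; lengths in mm; the calibration is good to about 2 mm. A picture is of the moment at which its call begins.
- manip.sign_off(): hands the job in; it is judged then, once.
Trained networks look in the newest picture that a camera, given by its name, has taken for a name from the list of things; names that differ only in an ending like _2 or _b are one class to them, and where a whole thing is asked for, a point or a joint stands for the part that bears it (a point fixed in the world has none). Each returns a list of dicts, best first, with "p" (0 to 1); they miss things now and then, are a little off and sometimes report something else, mostly with a low value. They report only what shows in the picture. A call takes as long as a camera call. They do not tell look-alikes from the thing itself.
- manip.recognise(camera, name): "location" ([x, y, z] in mm, in the coordinates of the camera as it stood for that picture, good to about 4 mm: the middle of the surface that is visible of it).
The state is a dict: "clock": time; "qpos": joint angles; "dq": joint speeds; "joint_efforts": joint torques, N m; "ee_pos": TCP position; "tcp_rot": TCP orientation; "contact_force": force on the tool from outside, world axes, zero at the start; "torque": the same for the moment, N m; "opening": opening from 0.0 (shut) to 1.0 (fully open); "grip_force": force on a finger pad.
Only numpy, scipy, OpenCV 4.12 (cv2) and the standard library are available. Lean on these libraries where they do the work, as an engineer would, in place of code of your own. Each camera call takes 0.05 s, during which the arm holds its last target. There are 200 camera calls.

TASK

Release the board clamp: lift the red ratchet pawl well up, slide the clamp bar all the way back, then take out every board carrier and lay it flat on the green mat, turned over so that the gold solder side faces up and the blue component side down, side by side and not on top of one another. When the clamp is empty, push the clamp bar fully home again and then fold the pawl down fully. Leave the other things on the bench where they are.

Things in the scene. Friction and masses are not known exactly. Their poses are not given: they have to be found in the camera images.
- jig: fixed aluminium clamp jig, base 190 (its x) by 256 mm (its y), top 30 mm high; origin on the bench, 10 mm before (-x) the base's middle; z up, front -x. Bays at y = -80, 0, 80 mm hold a carrier each or are empty: carrier centre at x = -45, z = 38 mm, blue up, handle to -x, past the base, between 10 mm ribs, 5 mm play. Steel stops 46 mm high stand at the front corners, clear of the handles.
- clamp_bar (a joint): steel clamp bar with a yellow stripe, across the jig behind the carriers, 244 mm long (jig y), top 56 mm above the bench. Slides along the jig's +x: 0 = home (its lip covers the rear 8 mm of the carriers and holds them down), 0.03 m = all the way back. Needs about 3 N, stays where left. With the pawl down it moves back only about 4 mm.
- bar_knob (a point): point on the axis of the clamp bar's black upright knob, a cylinder of 18 mm diameter standing from 56 to 90 mm above the bench; this point is at 75 mm. It moves with the bar.
- pawl (a joint): red ratchet pawl at the rear middle of the jig, hinged along the jig's y: 0 = down, locking the bar; 1.1 rad = fully lifted; the bar is free beyond 0.2 rad. Stiff hinge (about 1 N at the cross-pin): stays at any angle. It goes down to 0 only with the bar home, else its tooth lands on the rack. Lifting carries the cross-pin up, then back (+x).
- pawl_pin (a point): middle of the pawl's red cross-pin, a round bar of 12 mm diameter, 46 mm long along the jig's y: pinch it across the jig's x and lift; it turns in the grip. At 0 rad it lies 55 mm before (-x) and 30 mm above the hinge axis (63 mm from it), 88 mm above the bench, on a 10 mm wide post.
- pawl_hinge (a point): middle of the pawl's hinge axis (along the jig's y), 58 mm above the bench, fixed on the jig at x = 95, y = 0 mm between two blue cheeks 70 mm high.
- mat: fixed green inspection mat with a yellow border, 240 mm (its x) by 280 mm (its y), 3 mm thick, flat on the bench. Origin: centre of its underside; z up.
- board_a: handled board carrier, 360 g: flat metal frame 90 (x) x 64 (y) x 16 mm, origin at its centre; +z face blue with black chips, -z face gold with tinned dots. Loop handle in its plane past the -x edge: round 8 mm cross-bar along y, 52 mm long, at x = -77 mm, legs at y = +-21 mm. Pinched lightly across the cross-bar it swings down and hangs; set on its far edge it can be laid over. May be absent.
- board_b: handled board carrier, 360 g: flat metal frame 90 (x) x 64 (y) x 16 mm, origin at its centre; +z face blue with black chips, -z face gold with tinned dots. Loop handle in its plane past the -x edge: round 8 mm cross-bar along y, 52 mm long, at x = -77 mm, legs at y = +-21 mm. Pinched lightly across the cross-bar it swings down and hangs; set on its far edge it can be laid over. May be absent.
- board_c: handled board carrier, 360 g: flat metal frame 90 (x) x 64 (y) x 16 mm, origin at its centre; +z face blue with black chips, -z face gold with tinned dots. Loop handle in its plane past the -x edge: round 8 mm cross-bar along y, 52 mm long, at x = -77 mm, legs at y = +-21 mm. Pinched lightly across the cross-bar it swings down and hangs; set on its far edge it can be laid over. May be absent.
- red_box: small open red plastic box, 55 x 55 mm, 50 high; a bystander
- spool: steel spool of 52 mm diameter, 40 high, standing on its end; a bystander
- driver: screwdriver with an orange handle lying on the bench; a bystander
- cleaner: blue bottle, 52 mm diameter, 130 high; a bystander
- meter: yellow hand-held multimeter lying on its back, 160 x 78 x 34 mm; a bystander
- mug: white mug, 80 mm diameter, 90 high; a bystander
Things that resemble listed ones, but are neither listed nor needed, are in the scene too. Leave any orange look-alike of the board_b alone. What is shaped like the board_a but orange is not meant.

How it is judged:
By the outcome, as a careful person would: the job done as asked, in the order asked, and still so for the second after the job is handed in, with the robot touching nothing.
Of board_a, board_b, board_c only 2 to 3 are there at a start; the rules pass over those that are not, and their reading is None.
At some moment in a run one of board_a, board_b, board_c may be knocked a few centimetres aside while the robot is not near it.
Once in a run the grip may slacken for a moment while it holds something.
It also fails if it takes over 210 s, if anything falls off the work surface, if the arm or the gripper's body presses on something with over 40 N, if the wrist force passes 120 N, or if a joint passes its speed limit or range.

## Working session

There is one attempt and no reset: what is moved stays moved. The work goes in short steps, Python scripts to look and compute and a shell command to move; the robot and the scene stay as the last step left them, time stands still between calls to the robot, and variables do not carry over. Pictures are saved under pics/ and viewed, at most 14 in all, crops included, and the job is handed in when it is done.

```bash
ls; mkdir -p pics
cat > h.py <<'E'
import numpy as np, cv2
from scipy.spatial.transform import Rotation as R
from plant import manip
def cam(im):
    Rm=cv2.Rodrigues(np.array(im["rvec"],float))[0]; return Rm,np.array(im["tvec"],float).ravel()
def world(im,pc):
    Rm,t=cam(im); return Rm.T@(np.array(pc,float)-t)
def KD(im):
    return np.array([[im["fx"],0,im["cx"]],[0,im["fy"],im["cy"]],[0,0,1.]]),np.array([im["k1"],0,0,0.])
def ray(im,u,v):
    K,D=KD(im); p=cv2.undistortPoints(np.array([[[u,v]]],float),K,D)[0,0]; return np.array([p[0],p[1],1.])
def pix(im,P):
    K,D=KD(im); return cv2.projectPoints(np.array([P],float),np.array(im["rvec"],float),np.array(im["tvec"],float),K,D)[0][0,0]
def onz(im,u,v,z):
    Rm,t=cam(im); c=-Rm.T@t; d=Rm.T@ray(im,u,v); return c+d*(z-c[2])/d[2]
def dep(im,u,v):
    d=im["depth"][int(v)-1:int(v)+2,int(u)-1:int(u)+2]; d=d[d>0]
    return world(im,ray(im,u,v)*np.median(d)) if d.size else None
E
cat > a.py <<'E'
from h import *
for c in("top","side"):
    im=manip.get_image(c); cv2.imwrite(f"pics/{c}0.png",im["color"])
    Rm,t=cam(im); print(c,(-Rm.T@t).round(),im["fx"],im["k1"])
    for n in["jig","clamp_bar","bar_knob","pawl_pin","pawl","mat","board_a","red_box","spool","driver","cleaner","meter","mug"]:
        for r in manip.recognise(c,n):
            l=r["location"]; print(n,round(r["p"],2),world(im,l).round(),pix(im,world(im,l)).round())
s=manip.read_state();print(s)
E
python3 a.py
```

```text
pics
top [ 445.  -35. 1478.] 409.4799960548172 -0.008908877962300714
jig 0.89 [ 582. -185.   30.] [368. 186.]
jig 0.58 [749.  -7.  43.] [317. 139.]
clamp_bar 0.89 [ 548. -193.   60.] [371. 195.]
bar_knob 0.67 [ 548. -192.   58.] [371. 195.]
pawl 0.52 [ 601. -190.   63.] [370. 180.]
mat 0.58 [537. 185.   3.] [265. 201.]
board_a 0.96 [ 478. -117.   54.] [350. 215.]
board_a 0.94 [ 252. -355.   18.] [418. 279.]
board_a 0.87 [ 483. -200.   46.] [373. 214.]
board_a 0.84 [ 586. -464.   17.] [446. 184.]
board_a 0.82 [ 490. -283.   46.] [397. 211.]
board_a 0.75 [ 304. -175.   17.] [366. 265.]
board_a 0.48 [ 414. -431.   35.] [440. 232.]
red_box 0.74 [ 804. -128.   13.] [350. 126.]
red_box 0.72 [ 487. -196.   46.] [372. 213.]
red_box 0.55 [ 581. -187.   33.] [369. 186.]
spool 0.74 [748.  -6.  44.] [317. 140.]
driver 0.66 [381.  -9.  27.] [319. 244.]
cleaner 0.8 [786. 127.  92.] [277. 127.]
meter 0.56 [389. 397.  39.] [204. 243.]
mug 0.68 [ 414. -433.   35.] [440. 232.]
side [ 256.  683. 1037.] 481.25159367296493 0.04223810616148539
jig 0.77 [ 572. -152.   28.] [311. 170.]
clamp_bar 0.93 [ 542.
[... 934 characters left out ...]
clock': 1.4, 'qpos': array([65.65595865, 27.3307714 ,  1.28556046, 89.11878585, -0.65949191,
       63.55773822, -4.76153172]), 'dq': array([ 0.00816182,  0.03723426, -0.05717322, -0.01468598,  0.04663612,
       -0.03956042, -0.09172468]), 'joint_efforts': array([ 9.46213186e-05, -5.82715559e+01,  1.53313279e+00, -2.72930950e+01,
       -5.44472190e-02,  1.01148756e-02,  1.64350070e-05]), 'ee_pos': array([ 210.2603167 , -641.42805201,  247.64973954]), 'tcp_rot': array([ 1.79999926e+02, -3.07219752e-04,  1.81467366e+01]), 'contact_force': array([ 0.43421747, -0.31640203,  0.47882378]), 'torque': array([-0.04056094, -0.04013397,  0.04302188]), 'grip_force': 0.0, 'opening': 1.0009155940500885}
```

View pictures.

View pics/top0.png

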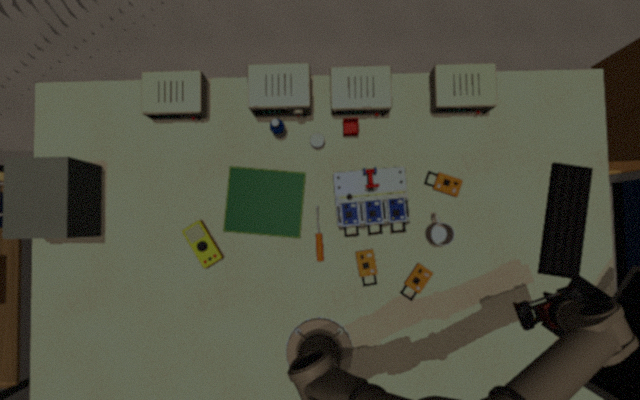

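Run:
```python
import cv2
a=cv2.imread("pics/top0.png")[145:300,320:480]
a=cv2.resize(a,None,fx=3.7,fy=3.7,interpolation=cv2.INTER_CUBIC)
cv2.imwrite("pics/top0c.png",a)
```

```text
(no output)
```

View pics/top0c.png

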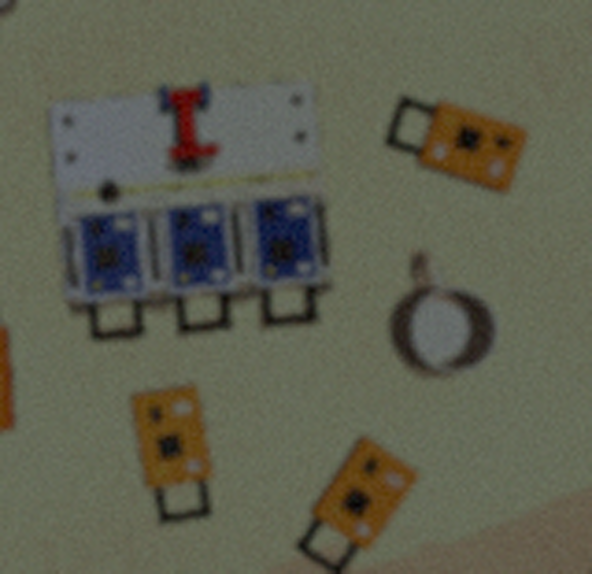

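View pics/side0.png

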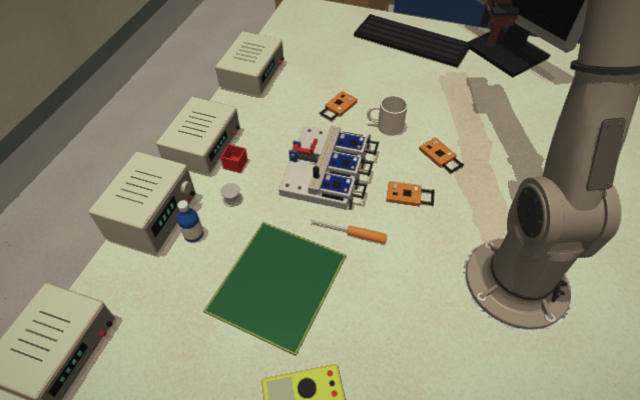

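The picture shows three blue carriers in the jig (top view px (350,213), (373,212), (397,210)). The three orange look-alikes outside it, at (366,263), (417,280) and (444,184), are to be left alone. The pawl is red at (370,180), the knob black at about (349,196), and the mat is centred near (265,201).

I'll move above the jig with the closing axis along the jig's x.

```bash
python3 -m jog '[{"dx":20,"dy":-14,"dz":-10},{"dx":30,"dy":-21,"dz":-10},{"dx":30,"dy":-21,"dz":-10},{"dx":30,"dy":-21,"dz":-10},{"dx":30,"dy":-21,"dz":-10},{"dx":30,"dy":-21},{"dx":30,"dy":-21},{"dx":30,"dy":-21},{"dx":30,"dy":-21},{"dx":30,"dy":-21},{"dx":30,"dy":-21},{"dx":30,"dy":-21},{"dx":30,"dy":-21},{"dx":30,"dy":-21},{"dx":30,"dy":-21},{"dx":18,"dy":-14},{}]'; python3 -m jog '[{"az":-0.1},{"az":-0.12},{"az":-0.12},{"az":-0.12},{"az":-0.12},{"az":-0.12},{"az":-0.12},{"az":-0.12},{"az":-0.12},{"az":-0.12},{"az":-0.1},{"az":-0.05},{}]'
cat > w.py <<'E'
from h import *
import sys
im=manip.get_image("wrist"); cv2.imwrite(f"pics/{sys.argv[1]}.png",im["color"])
np.savez(f"{sys.argv[1]}.npz",**im)
Rm,t=cam(im); print("cam",(-Rm.T@t).round(),Rm[2].round(2))
for n in sys.argv[2:]:
    for r in manip.recognise("wrist",n):
        P=world(im,r["location"]); print(n,round(r["p"],2),P.round(),pix(im,P).round())
s=manip.read_state();print(s["clock"],s["ee_pos"].round(1),s["tcp_rot"].round(1),s["qpos"].round(),s["opening"])
E
python3 w.py w1 jig clamp_bar bar_knob pawl_pin board_a
```

```text
cam [ 279. -619.  384.] [-0.25 -0.08 -0.96]
board_a 0.56 [ 252. -355.   15.] [48. 46.]
1.7 [ 210.3 -641.4  247.7] [180.    0.   18.2] [66. 27.  1. 89. -1. 64. -5.] 0.9985170162241771invalid input at $[0]: expected keys dx, dy, dz, ax, ay, az, hand
invalid input at $[0]: expected keys dx, dy, dz, ax, ay, az, hand
```

View pics/w1.png

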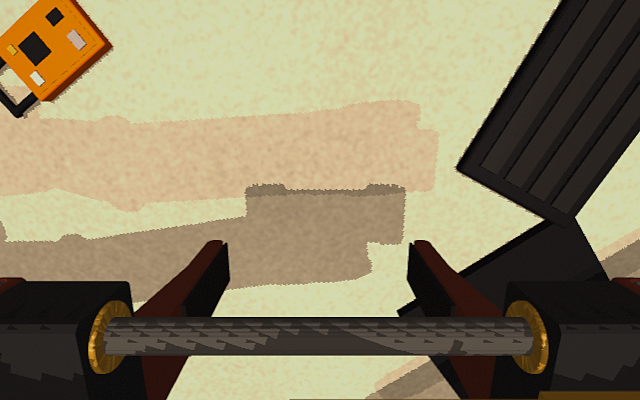

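The wrist view shows only the bench, since no move was made: every row needs all seven keys. Resending.

```bash
python3 -m jog '[{"dx":20,"dy":-14,"dz":-10,"ax":0,"ay":0,"az":0,"hand":60},{"dx":30,"dy":-21,"dz":-10,"ax":0,"ay":0,"az":0,"hand":60},{"dx":30,"dy":-21,"dz":-10,"ax":0,"ay":0,"az":0,"hand":60},{"dx":30,"dy":-21,"dz":-10,"ax":0,"ay":0,"az":0,"hand":60},{"dx":30,"dy":-21,"dz":-10,"ax":0,"ay":0,"az":0,"hand":60},{"dx":30,"dy":-21,"dz":0,"ax":0,"ay":0,"az":0,"hand":60},{"dx":30,"dy":-21,"dz":0,"ax":0,"ay":0,"az":0,"hand":60},{"dx":30,"dy":-21,"dz":0,"ax":0,"ay":0,"az":0,"hand":60},{"dx":30,"dy":-21,"dz":0,"ax":0,"ay":0,"az":0,"hand":60},{"dx":30,"dy":-21,"dz":0,"ax":0,"ay":0,"az":0,"hand":60},{"dx":30,"dy":-21,"dz":0,"ax":0,"ay":0,"az":0,"hand":60},{"dx":30,"dy":-21,"dz":0,"ax":0,"ay":0,"az":0,"hand":60},{"dx":30,"dy":-21,"dz":0,"ax":0,"ay":0,"az":0,"hand":60},{"dx":30,"dy":-21,"dz":0,"ax":0,"ay":0,"az":0,"hand":60},{"dx":18,"dy":-14,"dz":0,"ax":0,"ay":0,"az":0,"hand":60},{"dx":0,"dy":0,"dz":0,"ax":0,"ay":0,"az":0,"hand":60}]'; python3 -m jog '[{"dx":0,"dy":0,"dz":0,"ax":0,"ay":0,"az":-0.12,"hand":60},{"dx":0,"dy":0,"dz":0,"ax":0,"ay":0,"az":-0.12,"hand":60},{"dx":0,"dy":0,"dz":0,"ax":0,"ay":0,"az":-0.12,"hand":60},{"dx":0,"dy":0,"dz":0,"ax":0,"ay":0,"az":-0.12,"hand":60},{"dx":0,"dy":0,"dz":0,"ax":0,"ay":0,"az":-0.12,"hand":60},{"dx":0,"dy":0,"dz":0,"ax":0,"ay":0,"az":-0.12,"hand":60},{"dx":0,"dy":0,"dz":0,"ax":0,"ay":0,"az":-0.12,"hand":60},{"dx":0,"dy":0,"dz":0,"ax":0,"ay":0,"az":-0.12,"hand":60},{"dx":0,"dy":0,"dz":0,"ax":0,"ay":0,"az":-0.12,"hand":60},{"dx":0,"dy":0,"dz":0,"ax":0,"ay":0,"az":-0.12,"hand":60},{"dx":0,"dy":0,"dz":0,"ax":0,"ay":0,"az":-0.11,"hand":60},{"dx":0,"dy":0,"dz":0,"ax":0,"ay":0,"az":0,"hand":60},{"dx":0,"dy":0,"dz":0,"ax":0,"ay":0,"az":0,"hand":60}]'
python3 w.py w2 jig clamp_bar bar_knob pawl_pin board_a
```

```text
clock: 3.03
ee_pos: [526.5, -215.8, 297.9]
tcp_rot: [-179.9, -0.2, 18.7]
contact_force: [-0.4, -0.2, -0.2]
opening: 0.683
grip_force: 0.0
clock: 4.12
ee_pos: [522.9, -222.8, 297.7]
tcp_rot: [-180.0, 0.0, 93.0]
contact_force: [0.6, -0.8, 0.9]
opening: 0.683
grip_force: 0.0
cam [ 519. -150.  434.] [ 0.01 -0.26 -0.96]
jig 0.96 [ 572. -165.   30.] [366. 125.]
jig 0.66 [ 479. -110.   46.] [281.  66.]
bar_knob 0.9 [ 544. -178.   55.] [341. 137.]
pawl_pin 0.94 [ 601. -187.   71.] [398. 150.]
pawl_pin 0.75 [ 577. -169.   32.] [370. 129.]
board_a 0.94 [ 308. -172.   17.] [132. 118.]
board_a 0.87 [ 244. -341.   16.] [ 93. 253.]
board_a 0.78 [ 480. -111.   47.] [282.  66.]
board_a 0.78 [ 586. -485.   17.] [355. 363.]
board_a 0.76 [ 483. -274.   45.] [281. 219.]
board_a 0.73 [ 480. -199.   46.] [280. 153.]
board_a 0.7 [ 598. -188.   65.] [394. 150.]
4.4167 [ 523.2 -222.   297.7] [180.    0.   93.2] [ 36.  17. -24.  99.   7.  66.  13.] 0.6859345799344656
```

View pics/w2.png

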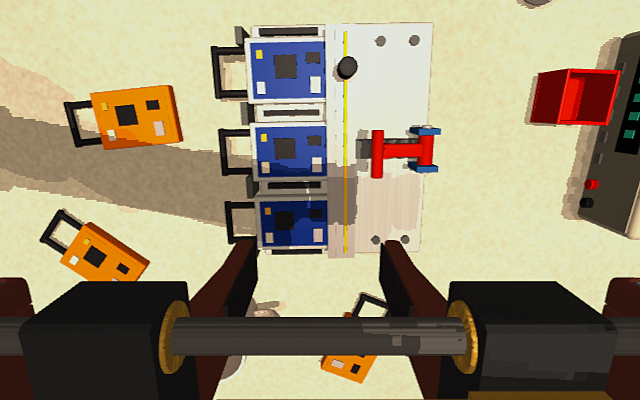

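The wrist view shows the blue carriers with handle bars near (216,73), (225,152) and (230,219), the knob top at (348,66), and the red cross-pin at (377,154). The hinge cheeks are at (430,150), and the orange look-alikes lie outside the jig.

```bash
cat > m.py <<'E'
from h import *
im=dict(np.load("w2.npz"))
c=im["color"].astype(int); B,G,Rr=c[...,0],c[...,1],c[...,2]
for n,(u,v) in dict(knob=(349,64),pinT=(377,135),pin=(377,154),pinB=(377,173),h1=(217,73),h2=(225,152),h3=(230,219),b1=(262,80),b2=(270,150),jtr=(430,28),jbr=(417,250),jtl=(255,27),bar1=(335,40),bar2=(335,245)).items():
    print(n,dep(im,u,v).round(1))
# blue boards pointcloud
d=im["depth"]; v,u=np.nonzero((B>Rr+40)&(B>G+30)&(d>0))
P=np.array([world(im,ray(im,a,b)*d[b,a]) for a,b in zip(u,v)])
k=(P[:,2]>40)&(P[:,2]<52)&(P[:,0]<540); P=P[k]
for lo,hi in((-155,-75),(-238,-160),(-320,-240)):
    q=P[(P[:,1]>lo)&(P[:,1]<hi)]; q=q[:,:2].astype(np.float32); print(len(q),cv2.minAreaRect(q),P[(P[:,1]>lo)&(P[:,1]<hi)][:,2].mean())
v,u=np.nonzero((Rr>120)&(B<60)&(G<60)&(d>0)&(np.arange(640)[None]<410)&(np.arange(640)[None]>350))
P=np.array([world(im,ray(im,a,b)*d[b,a]) for a,b in zip(u,v)]); P=P[P[:,2]>80]; print("pin",P.mean(0),cv2.minAreaRect(P[:,:2].astype(np.float32)),np.percentile(P[:,2],95))
E
python3 m.py
```

```text
knob [ 544.2 -110.3   90. ]
pinT [ 574.7 -171.4   93.9]
pin [ 576.4 -189.1   93.4]
pinB [ 578.2 -207.3   93.3]
h1 [ 412.2 -120.4   41.7]
h2 [ 418.6 -201.6   40.2]
h3 [ 423.2 -278.3   40.8]
b1 [ 459.4 -125.1   45.9]
b2 [ 468.7 -196.2   46.2]
jtr [629.6 -64.4  29.5]
jbr [ 646.9 -309.9   29.2]
jtl [449.1 -72.7  29.5]
bar1 [531.5 -85.2  55.2]
bar2 [ 545.1 -298.2   55.7]
3117 ((485.73822021484375, -114.31695556640625), (75.00118255615234, 54.152618408203125), 4.389462947845459) 46.05783037498606
2565 ((491.5079345703125, -196.46658325195312), (75.18219757080078, 53.297760009765625), 3.7564139366149902) 46.008239202092035
2127 ((497.13006591796875, -278.10595703125), (75.06521606445312, 53.88919448852539), 4.499321460723877) 45.92571222633432
pin [ 577.16612727 -189.19509969   92.19264041] ((578.4674072265625, -189.58078002929688), (13.54854679107666, 44.15856170654297), 3.8088417053222656) 94.27107361498078
```

```bash
python3 -m jog '[{"dx":0,"dy":0,"dz":0,"ax":0,"ay":0,"az":-0.017,"hand":40},{"dx":14.5,"dy":19,"dz":30,"ax":0,"ay":0,"az":0,"hand":40},{"dx":14.5,"dy":19,"dz":30,"ax":0,"ay":0,"az":0,"hand":40},{"dx":14.5,"dy":18.5,"dz":30,"ax":0,"ay":0,"az":0,"hand":40},{"dx":0,"dy":0,"dz":30,"ax":0,"ay":0,"az":0,"hand":40},{"dx":0,"dy":0,"dz":20,"ax":0,"ay":0,"az":0,"hand":40},{"dx":0,"dy":0,"dz":0,"ax":0,"ay":0,"az":0,"hand":40},{"dx":0,"dy":0,"dz":0,"ax":0,"ay":0,"az":0,"hand":40},{"dx":0,"dy":0,"dz":0,"ax":0,"ay":0,"az":0,"hand":40}]'
python3 - <<'E'
from h import *
s=manip.read_state();print(s["ee_pos"].round(1),s["tcp_rot"].round(1))
p=s["ee_pos"];Rm=R.from_euler("xyz",s["tcp_rot"],degrees=True)
print(Rm.inv().apply(np.array([576.4,-174.3,105])-p).round(1))
im=dict(np.load("w2.npz"))
for q in((395,150),(405,150)):print(dep(im,*q).round())
E
```

```text
clock: 5.17
ee_pos: [577.2, -174.9, 159.1]
tcp_rot: [179.9, 0.0, 94.2]
contact_force: [0.5, -0.9, 0.7]
opening: 0.456
grip_force: 0.0
[ 577.2 -174.9  159.1] [179.9   0.   94.2]
[ 0.7 -0.9 54.1]
[ 600. -188.   64.]
[ 610. -187.   63.]
```

Descend and pinch the pin.

```bash
python3 -m jog '[{"dx":0.5,"dy":-1,"dz":20,"ax":0,"ay":0,"az":0,"hand":40},{"dx":0,"dy":0,"dz":20,"ax":0,"ay":0,"az":0,"hand":40},{"dx":0,"dy":0,"dz":14,"ax":0,"ay":0,"az":0,"hand":40},{"dx":0,"dy":0,"dz":0,"ax":0,"ay":0,"az":0,"hand":40},{"dx":0,"dy":0,"dz":0,"ax":0,"ay":0,"az":0,"hand":6},{"dx":0,"dy":0,"dz":0,"ax":0,"ay":0,"az":0,"hand":6},{"dx":0,"dy":0,"dz":0,"ax":0,"ay":0,"az":0,"hand":6},{"dx":0,"dy":0,"dz":0,"ax":0,"ay":0,"az":0,"hand":6},{"dx":0,"dy":0,"dz":0,"ax":0,"ay":0,"az":0,"hand":6},{"dx":0,"dy":0,"dz":0,"ax":0,"ay":0,"az":0,"hand":6},{"dx":0,"dy":0,"dz":0,"ax":0,"ay":0,"az":0,"hand":6},{"dx":0,"dy":0,"dz":0,"ax":0,"ay":0,"az":0,"hand":6}]'
```

```text
clock: 6.17
ee_pos: [577.0, -174.2, 104.7]
tcp_rot: [179.8, 0.0, 94.2]
contact_force: [4.7, -0.2, 4.4]
opening: 0.126
grip_force: 30.4
```

```bash
python3 -m jog '[{"dx":0,"dy":2.5,"dz":-4.5,"ax":0,"ay":0,"az":0,"hand":6},{"dx":0,"dy":3.2,"dz":-4,"ax":0,"ay":0,"az":0,"hand":6},{"dx":0,"dy":3.5,"dz":-4,"ax":0,"ay":0,"az":0,"hand":6},{"dx":0,"dy":3.9,"dz":-4,"ax":0,"ay":0,"az":0,"hand":6},{"dx":0,"dy":4.3,"dz":-3.4,"ax":0,"ay":0,"az":0,"hand":6},{"dx":0,"dy":4.4,"dz":-3.2,"ax":0,"ay":0,"az":0,"hand":6},{"dx":0,"dy":4.8,"dz":-2.6,"ax":0,"ay":0,"az":0,"hand":6},{"dx":0,"dy":4.9,"dz":-2.3,"ax":0,"ay":0,"az":0,"hand":6},{"dx":0,"dy":0,"dz":0,"ax":0,"ay":0,"az":0,"hand":6}]';python3 -m jog '[{"dx":0,"dy":5.2,"dz":-1.8,"ax":0,"ay":0,"az":0,"hand":6},{"dx":0,"dy":5.3,"dz":-1.4,"ax":0,"ay":0,"az":0,"hand":6},{"dx":0,"dy":5.4,"dz":-0.9,"ax":0,"ay":0,"az":0,"hand":6},{"dx":0,"dy":5.4,"dz":-0.5,"ax":0,"ay":0,"az":0,"hand":6},{"dx":0,"dy":3,"dz":0,"ax":0,"ay":0,"az":0,"hand":6},{"dx":0,"dy":0,"dz":0,"ax":0,"ay":0,"az":0,"hand":6},{"dx":0,"dy":0,"dz":0,"ax":0,"ay":0,"az":0,"hand":6}]'
```

```text
clock: 6.92
ee_pos: [604.6, -172.1, 133.1]
tcp_rot: [-179.7, 0.0, 94.1]
contact_force: [-10.4, -0.1, 15.5]
opening: 0.127
grip_force: 30.0
clock: 7.5
ee_pos: [631.2, -170.2, 137.1]
tcp_rot: [180.0, 0.0, 94.2]
contact_force: [-0.7, -0.0, 5.1]
opening: 0.125
grip_force: 30.9
```

```bash
python3 -m jog '[{"dx":0,"dy":0,"dz":0,"ax":0,"ay":0,"az":0,"hand":30},{"dx":0,"dy":0,"dz":0,"ax":0,"ay":0,"az":0,"hand":30},{"dx":0,"dy":0,"dz":0,"ax":0,"ay":0,"az":0,"hand":30},{"dx":0,"dy":0,"dz":-20,"ax":0,"ay":0,"az":0,"hand":30},{"dx":0,"dy":0,"dz":-25,"ax":0,"ay":0,"az":0,"hand":40},{"dx":0,"dy":0,"dz":-25,"ax":0,"ay":0,"az":0,"hand":40},{"dx":16,"dy":-20,"dz":0,"ax":0,"ay":0,"az":0,"hand":40},{"dx":16,"dy":-20,"dz":0,"ax":0,"ay":0,"az":0,"hand":40},{"dx":16,"dy":-20,"dz":0,"ax":0,"ay":0,"az":0,"hand":40},{"dx":17,"dy":-22.5,"dz":0,"ax":0,"ay":0,"az":0,"hand":40},{"dx":0,"dy":0,"dz":0,"ax":0,"ay":0,"az":0,"hand":40},{"dx":0,"dy":0,"dz":0,"ax":0,"ay":0,"az":0,"hand":40}]'
python3 w.py w3 pawl_pin
python3 - <<'E'
from h import *
s=manip.read_state();p=s["ee_pos"];Rm=R.from_euler("xyz",s["tcp_rot"],degrees=True)
print(Rm.inv().apply(np.array([543.9,-111.2,87])-p).round(1))
E
```

```text
clock: 8.5
ee_pos: [543.3, -110.6, 206.5]
tcp_rot: [180.0, 0.0, 94.3]
contact_force: [0.1, 0.2, -0.1]
opening: 0.458
grip_force: 0.0
cam [537. -38. 343.] [ 0.02 -0.26 -0.96]
8.6 [ 544.8 -111.9  206.5] [179.9   0.   94.2] [ 26.  21. -26. 107.  11.  55.  -1.] 0.4567610758042719
[  0.8  -1.  119.5]
```

View pics/w3.png

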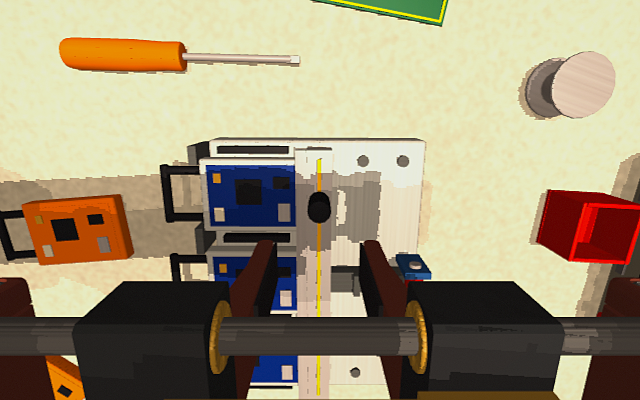

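The knob's top at (319,203) lies midway between the fingers, and the pawl's red top shows at (410,278), lifted. I'll descend onto the knob, grip it and slide it back.

```bash
python3 -m jog '[{"dx":0.5,"dy":-0.5,"dz":30,"ax":0,"ay":0,"az":0,"hand":40},{"dx":0,"dy":0,"dz":30,"ax":0,"ay":0,"az":0,"hand":40},{"dx":0,"dy":0,"dz":30,"ax":0,"ay":0,"az":0,"hand":40},{"dx":0,"dy":0,"dz":20,"ax":0,"ay":0,"az":0,"hand":40},{"dx":0,"dy":0,"dz":9,"ax":0,"ay":0,"az":0,"hand":40},{"dx":0,"dy":0,"dz":0,"ax":0,"ay":0,"az":0,"hand":40},{"dx":0,"dy":0,"dz":0,"ax":0,"ay":0,"az":0,"hand":14},{"dx":0,"dy":0,"dz":0,"ax":0,"ay":0,"az":0,"hand":14},{"dx":0,"dy":0,"dz":0,"ax":0,"ay":0,"az":0,"hand":14},{"dx":0,"dy":0,"dz":0,"ax":0,"ay":0,"az":0,"hand":14},{"dx":0,"dy":0,"dz":0,"ax":0,"ay":0,"az":0,"hand":14},{"dx":0,"dy":0,"dz":0,"ax":0,"ay":0,"az":0,"hand":14}]'; python3 -m jog '[{"dx":0,"dy":3,"dz":0,"ax":0,"ay":0,"az":0,"hand":14},{"dx":0,"dy":4,"dz":0,"ax":0,"ay":0,"az":0,"hand":14},{"dx":0,"dy":4,"dz":0,"ax":0,"ay":0,"az":0,"hand":14},{"dx":0,"dy":4,"dz":0,"ax":0,"ay":0,"az":0,"hand":14},{"dx":0,"dy":4,"dz":0,"ax":0,"ay":0,"az":0,"hand":14},{"dx":0,"dy":4,"dz":0,"ax":0,"ay":0,"az":0,"hand":14},{"dx":0,"dy":3,"dz":0,"ax":0,"ay":0,"az":0,"hand":14},{"dx":0,"dy":3,"dz":0,"ax":0,"ay":0,"az":0,"hand":14},{"dx":0,"dy":2,"dz":0,"ax":0,"ay":0,"az":0,"hand":14},{"dx":0,"dy":0,"dz":0,"ax":0,"ay":0,"az":0,"hand":14},{"dx":0,"dy":0,"dz":0,"ax":0,"ay":0,"az":0,"hand":14}]'
```

```text
clock: 9.6
ee_pos: [544.4, -111.0, 88.5]
tcp_rot: [179.9, 0.0, 94.2]
contact_force: [-0.0, -0.1, 6.5]
opening: 0.196
grip_force: 30.0
clock: 10.52
ee_pos: [574.1, -108.9, 88.5]
tcp_rot: [-180.0, 0.1, 94.2]
contact_force: [-5.5, -0.2, 10.2]
opening: 0.197
grip_force: 30.0
```

```bash
python3 -m jog '[{"dx":0,"dy":1.5,"dz":0,"ax":0,"ay":0,"az":0,"hand":14},{"dx":0,"dy":0,"dz":0,"ax":0,"ay":0,"az":0,"hand":14},{"dx":0,"dy":0,"dz":0,"ax":0,"ay":0,"az":0,"hand":14}]';python3 -m jog '[{"dx":0,"dy":-1.5,"dz":0,"ax":0,"ay":0,"az":0,"hand":34},{"dx":0,"dy":0,"dz":0,"ax":0,"ay":0,"az":0,"hand":34},{"dx":0,"dy":0,"dz":0,"ax":0,"ay":0,"az":0,"hand":34},{"dx":0,"dy":0,"dz":-20,"ax":0,"ay":0,"az":0,"hand":34},{"dx":0,"dy":0,"dz":-30,"ax":0,"ay":0,"az":0,"hand":24},{"dx":0,"dy":0,"dz":-30,"ax":0,"ay":0,"az":0,"hand":24},{"dx":0,"dy":0,"dz":-30,"ax":0,"ay":0,"az":0,"hand":24},{"dx":0,"dy":-32,"dz":0,"ax":0,"ay":0,"az":0,"hand":24},{"dx":0,"dy":-32,"dz":0,"ax":0,"ay":0,"az":0,"hand":24},{"dx":0,"dy":-32,"dz":0,"ax":0,"ay":0,"az":0,"hand":24},{"dx":0,"dy":-32,"dz":0,"ax":0,"ay":0,"az":0,"hand":24},{"dx":0,"dy":-32,"dz":0,"ax":0,"ay":0,"az":0,"hand":24},{"dx":0,"dy":0,"dz":0,"ax":0,"ay":0,"az":0,"hand":24},{"dx":0,"dy":0,"dz":0,"ax":0,"ay":0,"az":0,"hand":24},{"dx":0,"dy":0,"dz":0,"ax":0,"ay":0,"az":0,"hand":24}]'
python3 w.py w4
```

```text
clock: 10.77
ee_pos: [574.2, -108.9, 88.5]
tcp_rot: [-179.8, 0.1, 94.2]
contact_force: [-8.2, 0.0, 14.4]
opening: 0.201
grip_force: 30.0
clock: 12.02
ee_pos: [415.9, -120.3, 197.7]
tcp_rot: [179.9, 0.0, 94.2]
contact_force: [0.6, -0.5, 0.5]
opening: 0.272
grip_force: 0.0
cam [410. -48. 334.] [ 0.02 -0.26 -0.96]
12.0667 [ 416.3 -120.1  197.7] [179.9   0.   94.2] [ 33.  10. -28. 122.   6.  49.   6.] 0.2749028406413566
```

View pics/w4.png

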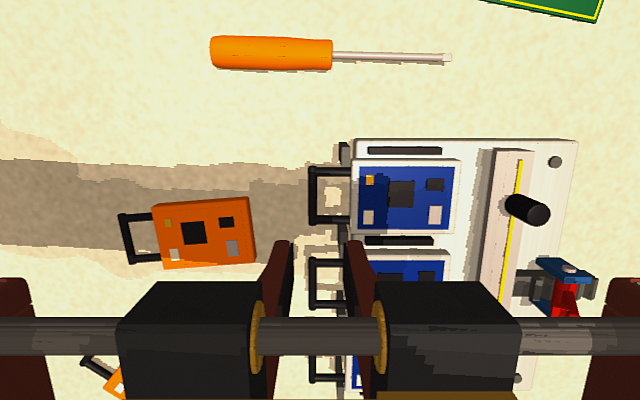

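The bar is back, with a gap behind the carriers. The first handle bar is at about (313,196) and the pawl is up at (560,290).

```bash
cat > n.py <<'E'
from h import *
import sys
im=dict(np.load(sys.argv[1]+".npz"))
for a in sys.argv[2:]:
    u,v=map(float,a.split(",")); P=dep(im,u,v); print(a,P.round(1) if P is not None else None, onz(im,u,v,42).round(1))
s=manip.read_state();p=s["ee_pos"];print(p)
E
python3 n.py w4 311,185 312,185 313,185 314,185 315,185 313,205 313,175 313,215 330,170 330,221
python3 - <<'E'
import numpy as np
c=np.load("w4.npz"); print(c["color"][185,304:324].sum(1)); print(c["depth"][185,304:324].round())
print(c["color"][160:232:2,330].sum(1))
E
```

```text
311,185 [ 408.7 -109.8   41.7] [ 408.7 -109.7   42. ]
312,185 [ 409.6 -109.7   41.8] [ 409.6 -109.7   42. ]
313,185 [ 410.4 -109.6   42.2] [ 410.4 -109.6   42. ]
314,185 [ 411.2 -109.6   41.8] [ 411.2 -109.5   42. ]
315,185 [ 412.1 -109.8   40.6] [ 412.1 -109.5   42. ]
313,205 [ 411.6 -126.9   41.8] [ 411.6 -126.8   42. ]
313,175 [ 409.8 -101.3   41.3] [ 409.8 -101.2   42. ]
313,215 [ 412.2 -135.7   41.7] [ 412.2 -135.7   42. ]
330,170 [423.6 -96.1  41.1] [423.5 -96.   42. ]
330,221 [ 427.2 -140.3   41.1] [ 427.1 -140.    42. ]
[ 416.29252202 -120.09035084  197.67919901]
[414 413 432 333 130  22  49  64  62  60  56  40   0 360 449 425 417 414
 408 400]
[341. 341. 342. 303. 300. 300. 299. 299. 298. 298. 298. 299. 301. 341.
 342. 341. 342. 342. 341. 342.]
[696 631 479 415  47 101 173  38 227 515 512 512 495 423 635 631 635 625
 620 625 618 616 617 634 397 405 407 422   4  55  62  27 255 394 399 689]
```

```bash
python3 -m jog '[{"dx":2,"dy":-6,"dz":30,"ax":0,"ay":0,"az":0,"hand":24},{"dx":0,"dy":0,"dz":35,"ax":0,"ay":0,"az":0,"hand":24},{"dx":0,"dy":0,"dz":35,"ax":0,"ay":0,"az":0,"hand":24},{"dx":0,"dy":0,"dz":20,"ax":0,"ay":0,"az":0,"hand":24},{"dx":0,"dy":0,"dz":15,"ax":0,"ay":0,"az":0,"hand":24},{"dx":0,"dy":0,"dz":9,"ax":0,"ay":0,"az":0,"hand":24},{"dx":0,"dy":0,"dz":0,"ax":0,"ay":0,"az":0,"hand":24},{"dx":0,"dy":0,"dz":0,"ax":0,"ay":0,"az":0,"hand":3},{"dx":0,"dy":0,"dz":0,"ax":0,"ay":0,"az":0,"hand":3},{"dx":0,"dy":0,"dz":0,"ax":0,"ay":0,"az":0,"hand":3},{"dx":0,"dy":0,"dz":0,"ax":0,"ay":0,"az":0,"hand":3},{"dx":0,"dy":0,"dz":0,"ax":0,"ay":0,"az":0,"hand":3}]'
cat > mat.py <<'E'
from h import *
im=manip.get_image("top"); hsv=cv2.cvtColor(im["color"],cv2.COLOR_BGR2HSV)
m=cv2.inRange(hsv,(50,90,25),(80,255,160)); m[:150]=0
cs=max(cv2.findContours(m,0,1)[0],key=cv2.contourArea); r=cv2.minAreaRect(cs); b=cv2.boxPoints(r)
W=np.array([onz(im,*p,3) for p in b]); print(W.round(1)); print("c",W.mean(0)); d=W[1]-W[0]; print(np.linalg.norm(W[1]-W[0]),np.linalg.norm(W[2]-W[1]),np.degrees(np.arctan2(d[1],d[0])))
im=manip.get_image("side"); hsv=cv2.cvtColor(im["color"],cv2.COLOR_BGR2HSV)
m=cv2.inRange(hsv,(50,90,25),(80,255,160))
cs=max(cv2.findContours(m,0,1)[0],key=cv2.contourArea); p=cv2.approxPolyDP(cs,8,True)[:,0]; print(p.tolist()); print(np.array([onz(im,*q,3) for q in p]).round())
E
python3 mat.py
```

```text
clock: 13.07
ee_pos: [409.9, -118.8, 54.2]
tcp_rot: [179.8, 0.0, 94.2]
contact_force: [1.5, 0.1, 1.6]
opening: 0.082
grip_force: 30.0
[[435.1 333.7   3. ]
 [662.8 312.4   3. ]
 [633.9  42.9   3. ]
 [407.5  66.1   3. ]]
c [534.85129751 188.78700017   3.        ]
228.70961484313148 271.0597684783126 -5.335557506224746
[[263, 225], [207, 310], [294, 351], [342, 256]]
[[634.  49.   3.]
 [661. 312.   3.]
 [437. 335.   3.]
 [411.  71.   3.]]
```

```bash
python3 -m jog '[{"dx":0,"dy":2,"dz":-10,"ax":0,"ay":0,"az":0,"hand":3},{"dx":0,"dy":2,"dz":-12,"ax":0,"ay":0,"az":0,"hand":3},{"dx":0,"dy":3,"dz":-12,"ax":0,"ay":0,"az":0,"hand":3},{"dx":0,"dy":5,"dz":-12,"ax":0,"ay":0,"az":0,"hand":3},{"dx":0,"dy":7,"dz":-12,"ax":0,"ay":0,"az":0,"hand":3},{"dx":0,"dy":8,"dz":-12,"ax":0,"ay":0,"az":0,"hand":3},{"dx":0,"dy":8,"dz":-12,"ax":0,"ay":0,"az":0,"hand":3},{"dx":0,"dy":8,"dz":-12,"ax":0,"ay":0,"az":0,"hand":3},{"dx":0,"dy":8,"dz":-12,"ax":0,"ay":0,"az":0,"hand":3},{"dx":0,"dy":0,"dz":-12,"ax":0,"ay":0,"az":0,"hand":3},{"dx":0,"dy":0,"dz":-12,"ax":0,"ay":0,"az":0,"hand":3},{"dx":0,"dy":0,"dz":-12,"ax":0,"ay":0,"az":0,"hand":3},{"dx":0,"dy":0,"dz":-12,"ax":0,"ay":0,"az":0,"hand":3},{"dx":0,"dy":0,"dz":-12,"ax":0,"ay":0,"az":0,"hand":3},{"dx":0,"dy":0,"dz":-12,"ax":0,"ay":0,"az":0,"hand":3},{"dx":0,"dy":0,"dz":-10,"ax":0,"ay":0,"az":0,"hand":3},{"dx":0,"dy":0,"dz":0,"ax":0,"ay":0,"az":0,"hand":3},{"dx":0,"dy":0,"dz":0,"ax":0,"ay":0,"az":0,"hand":3}]'
cat > s.py <<'E'
from h import *
import sys
im=manip.get_image("side"); np.savez(sys.argv[1]+".npz",**im)
x,y,w,h=map(int,sys.argv[2:6]); f=600/w
cv2.imwrite(f"pics/{sys.argv[1]}.png",cv2.resize(im["color"][y:y+h,x:x+w],None,fx=f,fy=f,interpolation=cv2.INTER_CUBIC))
s=manip.read_state();print(s["clock"],s["ee_pos"].round(1),s["contact_force"].round(1))
E
python3 s.py s1 230 20 240 200
```

```text
clock: 14.67
ee_pos: [459.1, -115.0, 241.1]
tcp_rot: [-180.0, 0.0, 94.2]
contact_force: [-0.9, -0.6, -3.4]
opening: 0.081
grip_force: 30.0
14.7167 [ 458.8 -114.9  240.6] [-0.9  0.1 -2.9]
```

View pics/s1.png

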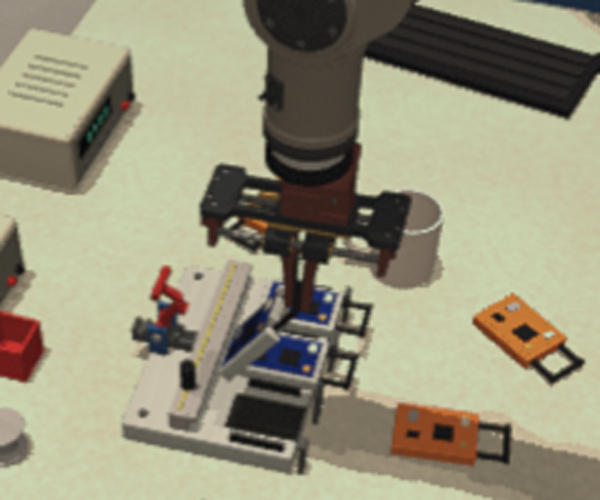

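The carrier hangs tilted, far edge towards +x, because the grip friction holds it. An arm tilt will finish the swing. First carry it over to the mat.

```bash
python3 -m jog '[{"dx":20,"dy":0,"dz":0,"ax":0,"ay":0,"az":0,"hand":3},{"dx":35,"dy":0,"dz":0,"ax":0,"ay":0,"az":0,"hand":3},{"dx":38,"dy":5,"dz":0,"ax":0,"ay":0,"az":0,"hand":3},{"dx":38,"dy":5,"dz":0,"ax":0,"ay":0,"az":0,"hand":3},{"dx":38,"dy":5,"dz":0,"ax":0,"ay":0,"az":0,"hand":3},{"dx":38,"dy":5,"dz":0,"ax":0,"ay":0,"az":0,"hand":3},{"dx":38,"dy":5,"dz":0,"ax":0,"ay":0,"az":0,"hand":3},{"dx":38,"dy":7,"dz":0,"ax":0,"ay":0,"az":0,"hand":3},{"dx":38,"dy":7,"dz":0,"ax":0,"ay":0,"az":0,"hand":3},{"dx":38,"dy":7,"dz":0,"ax":0,"ay":0,"az":0,"hand":3},{"dx":37,"dy":6,"dz":0,"ax":0,"ay":0,"az":0,"hand":3},{"dx":0,"dy":0,"dz":0,"ax":0,"ay":0,"az":0.09,"hand":3},{"dx":0,"dy":0,"dz":0,"ax":0,"ay":0,"az":0.083,"hand":3},{"dx":0,"dy":0,"dz":0,"ax":0,"ay":0,"az":0,"hand":3}]'; python3 -m jog '[{"dx":0,"dy":0,"dz":0,"ax":0.12,"ay":0,"az":0,"hand":3},{"dx":0,"dy":0,"dz":0,"ax":0.12,"ay":0,"az":0,"hand":3},{"dx":0,"dy":0,"dz":0,"ax":0.12,"ay":0,"az":0,"hand":3},{"dx":0,"dy":0,"dz":0,"ax":0.12,"ay":0,"az":0,"hand":3},{"dx":0,"dy":0,"dz":0,"ax":0,"ay":0,"az":0,"hand":3},{"dx":0,"dy":0,"dz":0,"ax":0,"ay":0,"az":0,"hand":3}]'
python3 s.py s2 180 60 240 300; python3 -c "
from h import *
print(manip.read_state()['qpos'].round())"
```

```text
clock: 15.88
ee_pos: [481.6, 284.2, 239.7]
tcp_rot: [-179.9, 0.1, 84.2]
contact_force: [0.5, 0.2, -2.9]
opening: 0.082
grip_force: 30.0
clock: 16.38
ee_pos: [483.7, 282.3, 238.8]
tcp_rot: [-152.5, 0.0, 84.2]
contact_force: [-0.5, 0.5, -3.5]
opening: 0.081
grip_force: 30.0
16.4333 [482.6 283.5 240.2] [-0.3 -0.5 -3.3]
[ -3.  35. -38.  89.   2.  83. -46.]
```

View pics/s2.png

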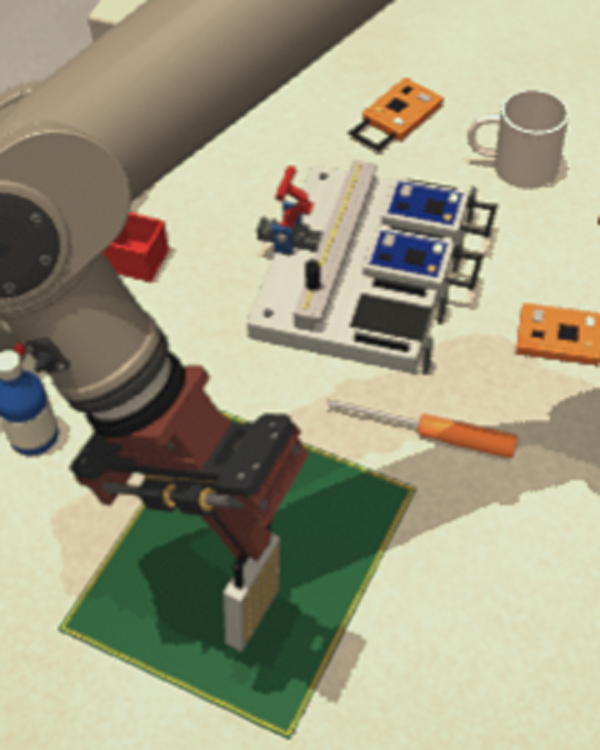

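The carrier now hangs nearly upright over the mat, with the gold face at about (262,595) in the crop facing the robot. I'll fit its lean from the depth image.

```bash
cat > fit.py <<'E'
from h import *
import sys
im=dict(np.load(sys.argv[1]+".npz")); d=im["depth"]; hsv=cv2.cvtColor(im["color"],cv2.COLOR_BGR2HSV)
u0,v0=int(sys.argv[2]),int(sys.argv[3])
P=[];
for v in range(v0-25,v0+30):
    for u in range(u0-25,u0+25):
        h,s,_=hsv[v,u]
        if d[v,u]>0: P.append((*world(im,ray(im,u,v)*d[v,u]),h,s))
P=np.array(P); Q=P[(P[:,2]>40)&(P[:,4]>60)&(P[:,3]<35)&(P[:,3]>12)][:,:3]
c=np.median(Q,0); 
for _ in range(3):
    Q=Q[np.linalg.norm(Q-c,axis=1)<60]; U,S,Vt=np.linalg.svd(Q-Q.mean(0)); n=Vt[2]; Q=Q[abs((Q-Q.mean(0))@n)<4]
if n[0]>0:n=-n
print(len(Q),c.round(),"normal",n.round(3),"tilt",np.degrees(np.arcsin(n[2])).round(1),"yaw",np.degrees(np.arctan2(-n[1],-n[0])).round(1),"z",Q[:,2].min().round(),Q[:,2].max().round())
A=P[P[:,2]>30]; A=A[(abs(A[:,0]-c[0])<80)&(abs(A[:,1]-c[1])<60)]; print("zmin",np.percentile(A[:,2],[0,1,3]).round())
E
python3 fit.py s2 285 298
```

```text
279 [470. 289. 150.] normal [-0.991  0.127 -0.047] tilt -2.7 yaw -7.3 z 101.0 189.0
zmin [100. 103. 107.]
```

```bash
python3 -m jog '[{"dx":0,"dy":7.5,"dz":14.3,"ax":0,"ay":0,"az":0,"hand":3},{"dx":0,"dy":7.5,"dz":14.3,"ax":0,"ay":0,"az":0,"hand":3},{"dx":0,"dy":7.5,"dz":14.3,"ax":0,"ay":0,"az":0,"hand":3},{"dx":0,"dy":7.5,"dz":14.3,"ax":0,"ay":0,"az":0,"hand":3},{"dx":0,"dy":7.5,"dz":14.3,"ax":0,"ay":0,"az":0,"hand":3},{"dx":0,"dy":5,"dz":9.6,"ax":0,"ay":0,"az":0,"hand":3},{"dx":0,"dy":1.7,"dz":3.2,"ax":0,"ay":0,"az":0,"hand":3},{"dx":0,"dy":0,"dz":0,"ax":0,"ay":0,"az":0,"hand":3},{"dx":0,"dy":0,"dz":0,"ax":0,"ay":0,"az":0,"hand":3}]'
cat > arc.py <<'E'
import numpy as np,sys
# rows for arc: list of (phi,tilt); bar offset L ahead of TCP; press mm
L=15.5
def bar(p,press):
    p=np.radians(p); return np.array([122*np.sin(p)-8*np.cos(p),122*np.cos(p)+8*np.sin(p)-press])
def ax(t):
    t=np.radians(t); return np.array([np.cos(t),-np.sin(t)]),np.array([-np.sin(t),-np.cos(t)])
seq=eval(sys.argv[1]); out=[]
for (p0,t0,r0),(p1,t1,r1) in zip(seq,seq[1:]):
    ty,tz=ax(t0); a=bar(p0,r0)-L*tz; b=bar(p1,r1)-L*ax(t1)[1]; d=b-a
    out.append((round(d@ty,1),round(d@tz,1),round(np.radians(t1-t0),3)))
print(out)
E
python3 arc.py '[(-3,27.5,0),(5,27.5,1),(12,27.5,1.5),(20,27.5,1.5),(28,27.5,1.5),(36,24,1.5),(43,20,1.5),(50,16,1.5),(56,12,1.5),(62,8,1.5),(68,4,1),(73,0,1),(78,0,1),(82,0,.5),(86,0,0),(88,0,0)]'
```

```text
clock: 17.18
ee_pos: [482.8, 284.3, 147.1]
tcp_rot: [-152.6, -0.0, 84.3]
contact_force: [0.1, -0.3, -2.2]
opening: 0.082
grip_force: 30.0
[(np.float64(15.2), np.float64(-7.7), np.float64(0.0)), (np.float64(14.0), np.float64(-5.3), np.float64(0.0)), (np.float64(16.5), np.float64(-4.5), np.float64(0.0)), (np.float64(16.9), np.float64(-2.2), np.float64(0.0)), (np.float64(16.1), np.float64(0.3), np.float64(-0.061)), (np.float64(13.5), np.float64(3.1), np.float64(-0.07)), (np.float64(12.7), np.float64(5.8), np.float64(-0.07)), (np.float64(9.6), np.float64(7.1), np.float64(-0.07)), (np.float64(8.2), np.float64(8.8), np.float64(-0.07)), (np.float64(6.5), np.float64(9.8), np.float64(-0.07)), (np.float64(3.8), np.float64(9.5), np.float64(-0.07)), (np.float64(3.3), np.float64(10.1), np.float64(0.0)), (np.float64(2.0), np.float64(7.8), np.float64(0.0)), (np.float64(1.4), np.float64(7.9), np.float64(0.0)), (np.float64(0.5), np.float64(4.2), np.float64(0.0))]
```

```bash
python3 -m jog '[{"dx":0,"dy":1.8,"dz":3.5,"ax":0,"ay":0,"az":0,"hand":3},{"dx":0,"dy":1.8,"dz":3.5,"ax":0,"ay":0,"az":0,"hand":3},{"dx":0,"dy":0,"dz":0,"ax":0,"ay":0,"az":0,"hand":3},{"dx":0,"dy":0,"dz":0,"ax":0,"ay":0,"az":0,"hand":3}]'; python3 -m jog '[{"dx":0,"dy":7.5,"dz":-3.6,"ax":0,"ay":0,"az":0,"hand":3},{"dx":0,"dy":7.5,"dz":-3.6,"ax":0,"ay":0,"az":0,"hand":3},{"dx":0,"dy":7,"dz":-2.5,"ax":0,"ay":0,"az":0,"hand":3},{"dx":0,"dy":7,"dz":-2.5,"ax":0,"ay":0,"az":0,"hand":3},{"dx":0,"dy":8.3,"dz":-2.2,"ax":0,"ay":0,"az":0,"hand":3},{"dx":0,"dy":8.3,"dz":-2.2,"ax":0,"ay":0,"az":0,"hand":3},{"dx":0,"dy":8.5,"dz":-1.1,"ax":0,"ay":0,"az":0,"hand":3},{"dx":0,"dy":8.5,"dz":-1.1,"ax":0,"ay":0,"az":0,"hand":3},{"dx":0,"dy":0,"dz":0,"ax":0,"ay":0,"az":0,"hand":3}]'; python3 s.py s3 180 160 200 160; python3 fit.py s3 285 330
```

```text
clock: 17.52
ee_pos: [483.6, 287.9, 142.9]
tcp_rot: [-152.6, -0.4, 84.3]
contact_force: [0.7, 2.2, 16.4]
opening: 0.081
grip_force: 30.0
clock: 18.27
ee_pos: [550.0, 278.6, 128.1]
tcp_rot: [-152.8, -0.2, 84.1]
contact_force: [4.0, 1.4, 6.7]
opening: 0.084
grip_force: 30.0
18.3167 [549.4 278.9 128.4] [3.6 0.7 7.5]
331 [502. 293.  58.] normal [-0.849  0.12   0.514] tilt 30.9 yaw -8.1 z 40.0 86.0
zmin [30. 30. 31.]
```

View pics/s3.png

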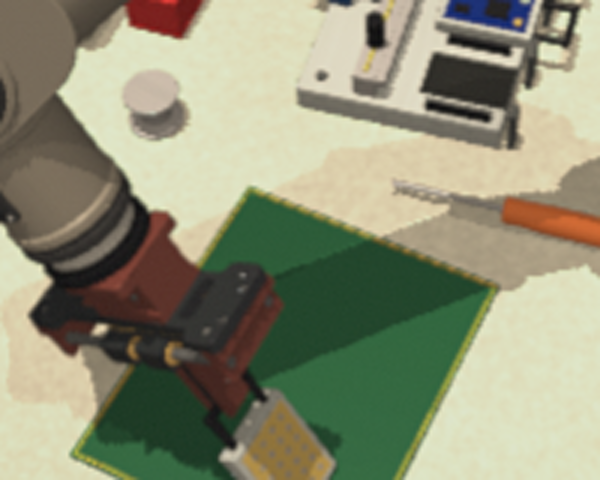

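The carrier is leaning 31° past vertical, edge on the mat, gold face up at about (280,440). Continue the arc while untilting the tool.

```bash
python3 -m jog '[{"dx":0,"dy":16,"dz":0.3,"ax":-0.061,"ay":0,"az":0,"hand":3},{"dx":0,"dy":13.5,"dz":3.1,"ax":-0.07,"ay":0,"az":0,"hand":3},{"dx":0,"dy":12.7,"dz":5.8,"ax":-0.07,"ay":0,"az":0,"hand":3},{"dx":0,"dy":9.6,"dz":7.1,"ax":-0.07,"ay":0,"az":0,"hand":3},{"dx":0,"dy":8.2,"dz":8.8,"ax":-0.07,"ay":0,"az":0,"hand":3},{"dx":0,"dy":6.5,"dz":9.8,"ax":-0.07,"ay":0,"az":0,"hand":3},{"dx":0,"dy":3.8,"dz":9.5,"ax":-0.07,"ay":0,"az":0,"hand":3},{"dx":0,"dy":0,"dz":0,"ax":0,"ay":0,"az":0,"hand":3},{"dx":0,"dy":0,"dz":0,"ax":0,"ay":0,"az":0,"hand":3}]'; python3 s.py s4 180 160 200 160; python3 fit.py s4 275 335
```

```text
clock: 19.07
ee_pos: [602.2, 272.4, 60.8]
tcp_rot: [-179.9, 0.0, 84.4]
contact_force: [-1.5, 1.0, -1.0]
opening: 0.081
grip_force: 30.0
19.1167 [603.1 272.1  61. ] [-0.6  0.1 -1.4]
  return _methods._mean(a, axis=axis, dtype=dtype,
  ret = um.true_divide(
fit.py:13: RuntimeWarning: Mean of empty slice.
  Q=Q[np.linalg.norm(Q-c,axis=1)<60]; U,S,Vt=np.linalg.svd(Q-Q.mean(0)); n=Vt[2]; Q=Q[abs((Q-Q.mean(0))@n)<4]
Traceback (most recent call last):
  File "fit.py", line 15, in <module>
    print(len(Q),c.round(),"normal",n.round(3),"tilt",np.degrees(np.arcsin(n[2])).round(1),"yaw",np.degrees(np.arctan2(-n[1],-n[0])).round(1),"z",Q[:,2].min().round(),Q[:,2].max().round())
                                                                                                                                                  ~~~~~~~~~~^^
ValueError: zero-size array to reduction operation minimum which has no identity
```

```bash
python3 -m jog '[{"dx":0,"dy":3.3,"dz":10,"ax":0,"ay":0,"az":0,"hand":3},{"dx":0,"dy":2,"dz":8,"ax":0,"ay":0,"az":0,"hand":3},{"dx":0,"dy":1.4,"dz":8,"ax":0,"ay":0,"az":0,"hand":3},{"dx":0,"dy":0,"dz":4,"ax":0,"ay":0,"az":0,"hand":3},{"dx":0,"dy":0,"dz":0,"ax":0,"ay":0,"az":0,"hand":3},{"dx":0,"dy":0,"dz":0,"ax":0,"ay":0,"az":0,"hand":3}]'; python3 -m jog '[{"dx":0,"dy":0,"dz":0,"ax":0,"ay":0,"az":0,"hand":12},{"dx":0,"dy":0,"dz":0,"ax":0,"ay":0,"az":0,"hand":22},{"dx":0,"dy":0,"dz":0,"ax":0,"ay":0,"az":0,"hand":22},{"dx":0,"dy":0,"dz":-15,"ax":0,"ay":0,"az":0,"hand":22},{"dx":0,"dy":0,"dz":-30,"ax":0,"ay":0,"az":0,"hand":24},{"dx":0,"dy":0,"dz":-40,"ax":0,"ay":0,"az":0,"hand":24},{"dx":0,"dy":0,"dz":-40,"ax":0,"ay":0,"az":0,"hand":24},{"dx":0,"dy":0,"dz":-40,"ax":0,"ay":0,"az":0,"hand":24},{"dx":0,"dy":0,"dz":0,"ax":0,"ay":0,"az":0,"hand":24}]'; python3 w.py w5 board_a
```

```text
clock: 19.62
ee_pos: [610.8, 271.0, 30.3]
tcp_rot: [179.9, -0.0, 84.2]
contact_force: [0.8, 0.3, 2.8]
opening: 0.082
grip_force: 30.0
clock: 20.37
ee_pos: [613.0, 274.0, 205.5]
tcp_rot: [179.3, -0.5, 84.3]
contact_force: [1.1, 1.5, 1.5]
opening: 0.275
grip_force: 0.0
cam [618. 346. 343.] [-0.01 -0.26 -0.97]
board_a 0.93 [544. 282.  21.] [241. 191.]
20.4667 [610.5 271.7 198.4] [ 1.797e+02 -1.000e-01  8.430e+01] [ -8.  32. -31.  91.  18.  61. -49.] 0.2793946629660413
```

View pics/w5.png

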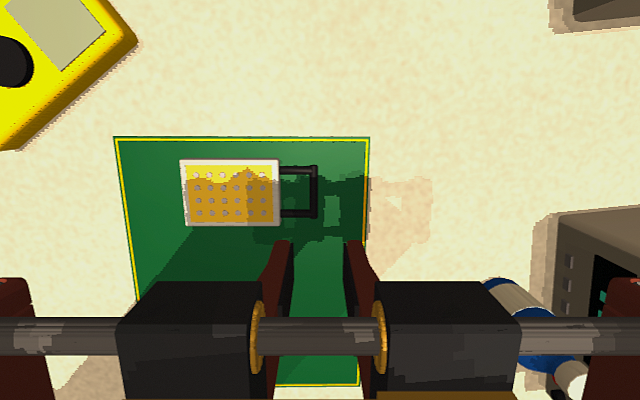

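The first carrier lies flat with the gold side up at px (230,192), well inside the mat. Going back for the second.

```bash
python3 -m jog '[{"dx":-18,"dy":-6,"dz":0,"ax":0,"ay":0,"az":0,"hand":24},{"dx":-38,"dy":-11.5,"dz":0,"ax":0,"ay":0,"az":0,"hand":24},{"dx":-38,"dy":-11.5,"dz":0,"ax":0,"ay":0,"az":0,"hand":24},{"dx":-38,"dy":-11.5,"dz":0,"ax":0,"ay":0,"az":0,"hand":24},{"dx":-38,"dy":-11.5,"dz":0,"ax":0,"ay":0,"az":0,"hand":24},{"dx":-38,"dy":-11.5,"dz":0,"ax":0,"ay":0,"az":0,"hand":24},{"dx":-38,"dy":-11.5,"dz":0,"ax":0,"ay":0,"az":0,"hand":24},{"dx":-38,"dy":-11.5,"dz":0,"ax":0,"ay":0,"az":0,"hand":24},{"dx":-38,"dy":-11.5,"dz":0,"ax":0,"ay":0,"az":0,"hand":24},{"dx":-38,"dy":-11.5,"dz":0,"ax":0,"ay":0,"az":0,"hand":24},{"dx":-38,"dy":-11.5,"dz":0,"ax":0,"ay":0,"az":0,"hand":24},{"dx":-38,"dy":-11.5,"dz":0,"ax":0,"ay":0,"az":0,"hand":24},{"dx":-38,"dy":-12,"dz":0,"ax":0,"ay":0,"az":0,"hand":24},{"dx":-15,"dy":-2,"dz":0,"ax":0,"ay":0,"az":0,"hand":24},{"dx":0,"dy":0,"dz":0,"ax":0,"ay":0,"az":-0.09,"hand":24},{"dx":0,"dy":0,"dz":0,"ax":0,"ay":0,"az":-0.083,"hand":24},{"dx":0,"dy":0,"dz":0,"ax":0,"ay":0,"az":0,"hand":24},{"dx":0,"dy":0,"dz":0,"ax":0,"ay":0,"az":0,"hand":24}]'
cat > bar.py <<'E'
from h import *
import sys
n=sys.argv[1]; Y=float(sys.argv[2])
im=manip.get_image("wrist"); np.savez(n+".npz",**im); cv2.imwrite(f"pics/{n}.png",im["color"])
d=im["depth"]; v,u=np.nonzero((im["color"].sum(2)<150)&(d>0))
P=np.array([world(im,ray(im,a,b)*d[b,a]) for a,b in zip(u,v)])
J=R.from_euler("z",4.2,degrees=True).as_matrix()[:2,:2]; O=np.array([537.6,-192.2])
q=(P[:,:2]-O)@J; k=(abs(q[:,1]-Y)<40)&(q[:,0]<-95)&(q[:,0]>-150)&(P[:,2]>33)&(P[:,2]<46); q=q[k]
b=q[(q[:,0]<np.percentile(q[:,0],2)+9)]; 
print("n",len(q),"jig x",q[:,0].min().round(1),b[:,0].max().round(1),"y",np.percentile(q[:,1],[1,50,99]).round(1))
c=np.array([(np.percentile(b[:,0],2)+4),(np.percentile(b[:,1],1)+np.percentile(b[:,1],99))/2]); w=J@c+O; print("bar",c.round(1),w.round(1))
s=manip.read_state();p=s["ee_pos"];Rm=R.from_euler("xyz",s["tcp_rot"],degrees=True)
print(s["clock"],p.round(1),s["tcp_rot"].round(1),"rows",Rm.inv().apply(np.array([*w,53.5])-p).round(1))
E
python3 bar.py w6 0
```

```text
clock: 21.97
ee_pos: [414.2, -200.6, 194.2]
tcp_rot: [-180.0, -0.1, 94.0]
contact_force: [0.0, 0.4, -0.5]
opening: 0.27
grip_force: 0.0
n 995 jig x -125.5 -116.9 y [-30.8  -1.3  31.5]
bar [-121.5   -0.7] [ 416.5 -201.8]
22.0167 [ 414.5 -200.5  194.3] [-180.    -0.    94.1] rows [ -1.5   2.  140.8]
```

```bash
python3 -m jog '[{"dx":-1.5,"dy":2,"dz":30,"ax":0,"ay":0,"az":0,"hand":24},{"dx":0,"dy":0,"dz":35,"ax":0,"ay":0,"az":0,"hand":24},{"dx":0,"dy":0,"dz":35,"ax":0,"ay":0,"az":0,"hand":24},{"dx":0,"dy":0,"dz":20,"ax":0,"ay":0,"az":0,"hand":24},{"dx":0,"dy":0,"dz":15,"ax":0,"ay":0,"az":0,"hand":24},{"dx":0,"dy":0,"dz":5.5,"ax":0,"ay":0,"az":0,"hand":24},{"dx":0,"dy":0,"dz":0,"ax":0,"ay":0,"az":0,"hand":24},{"dx":0,"dy":0,"dz":0,"ax":0,"ay":0,"az":0,"hand":3},{"dx":0,"dy":0,"dz":0,"ax":0,"ay":0,"az":0,"hand":3},{"dx":0,"dy":0,"dz":0,"ax":0,"ay":0,"az":0,"hand":3},{"dx":0,"dy":0,"dz":0,"ax":0,"ay":0,"az":0,"hand":3},{"dx":0,"dy":0,"dz":0,"ax":0,"ay":0,"az":0,"hand":3}]'; python3 -m jog '[{"dx":0,"dy":2,"dz":-10,"ax":0,"ay":0,"az":0,"hand":3},{"dx":0,"dy":2,"dz":-12,"ax":0,"ay":0,"az":0,"hand":3},{"dx":0,"dy":3,"dz":-12,"ax":0,"ay":0,"az":0,"hand":3},{"dx":0,"dy":5,"dz":-12,"ax":0,"ay":0,"az":0,"hand":3},{"dx":0,"dy":7,"dz":-12,"ax":0,"ay":0,"az":0,"hand":3},{"dx":0,"dy":8,"dz":-12,"ax":0,"ay":0,"az":0,"hand":3},{"dx":0,"dy":8,"dz":-12,"ax":0,"ay":0,"az":0,"hand":3},{"dx":0,"dy":8,"dz":-12,"ax":0,"ay":0,"az":0,"hand":3},{"dx":0,"dy":8,"dz":-12,"ax":0,"ay":0,"az":0,"hand":3},{"dx":0,"dy":0,"dz":-12,"ax":0,"ay":0,"az":0,"hand":3},{"dx":0,"dy":0,"dz":-12,"ax":0,"ay":0,"az":0,"hand":3},{"dx":0,"dy":0,"dz":-12,"ax":0,"ay":0,"az":0,"hand":3},{"dx":0,"dy":0,"dz":-12,"ax":0,"ay":0,"az":0,"hand":3},{"dx":0,"dy":0,"dz":-12,"ax":0,"ay":0,"az":0,"hand":3},{"dx":0,"dy":0,"dz":-12,"ax":0,"ay":0,"az":0,"hand":3},{"dx":0,"dy":0,"dz":-10,"ax":0,"ay":0,"az":0,"hand":3},{"dx":0,"dy":0,"dz":0,"ax":0,"ay":0,"az":0,"hand":3},{"dx":0,"dy":0,"dz":0,"ax":0,"ay":0,"az":0,"hand":3}]'; python3 -m jog '[{"dx":20,"dy":0,"dz":0,"ax":0,"ay":0,"az":0,"hand":3},{"dx":35,"dy":0,"dz":0,"ax":0,"ay":0,"az":0,"hand":3},{"dx":38,"dy":4,"dz":0,"ax":0,"ay":0,"az":0,"hand":3},{"dx":38,"dy":4,"dz":0,"ax":0,"ay":0,"az":0,"hand":3},{"dx":38,"dy":4,"dz":0,"ax":0,"ay":0,"az":0,"hand":3},{"dx":38,"dy":4,"dz":0,"ax":0,"ay":0,"az":0,"hand":3},{"dx":38,"dy":4,"dz":0,"ax":0,"ay":0,"az":0,"hand":3},{"dx":38,"dy":4,"dz":0,"ax":0,"ay":0,"az":0,"hand":3},{"dx":38,"dy":4,"dz":0,"ax":0,"ay":0,"az":0,"hand":3},{"dx":38,"dy":4,"dz":0,"ax":0,"ay":0,"az":0,"hand":3},{"dx":34,"dy":5,"dz":0,"ax":0,"ay":0,"az":0,"hand":3},{"dx":0,"dy":0,"dz":0,"ax":0,"ay":0,"az":0.09,"hand":3},{"dx":0,"dy":0,"dz":0,"ax":0,"ay":0,"az":0.083,"hand":3},{"dx":0,"dy":0,"dz":0,"ax":0,"ay":0,"az":0,"hand":3}]'; python3 -m jog '[{"dx":0,"dy":0,"dz":0,"ax":0.12,"ay":0,"az":0,"hand":3},{"dx":0,"dy":0,"dz":0,"ax":0.12,"ay":0,"az":0,"hand":3},{"dx":0,"dy":0,"dz":0,"ax":0.12,"ay":0,"az":0,"hand":3},{"dx":0,"dy":0,"dz":0,"ax":0.12,"ay":0,"az":0,"hand":3},{"dx":0,"dy":0,"dz":0,"ax":0,"ay":0,"az":0,"hand":3},{"dx":0,"dy":0,"dz":0,"ax":0,"ay":0,"az":0,"hand":3}]'
python3 s.py s5 180 60 240 300
python3 - <<'E'
import sys; sys.path.insert(0,'.')
from h import *
im=dict(np.load("s5.npz")); print(pix(im,[462,200,150]))
E
```

```text
clock: 23.02
ee_pos: [417.7, -202.6, 55.3]
tcp_rot: [179.9, 0.1, 94.2]
contact_force: [-1.4, 1.1, 4.2]
opening: 0.076
grip_force: 30.0
clock: 24.52
ee_pos: [467.9, -198.5, 242.8]
tcp_rot: [179.9, 0.0, 94.2]
contact_force: [-0.1, -0.4, -3.7]
opening: 0.078
grip_force: 30.0
clock: 25.68
ee_pos: [475.4, 196.6, 241.3]
tcp_rot: [-179.9, 0.0, 84.2]
contact_force: [0.8, -0.1, -3.4]
opening: 0.081
grip_force: 30.0
clock: 26.18
ee_pos: [477.2, 195.0, 240.3]
tcp_rot: [-152.5, -0.0, 84.2]
contact_force: [-0.8, 0.1, -3.6]
opening: 0.081
grip_force: 30.0
26.2333 [476.3 195.9 241.6] [-0.8  1.  -3.4]
[303.02836234 262.23461513]
```

```bash
python3 fit.py s5 303 262; python3 fit.py s5 303 275
```

```text
314 [457. 203. 149.] normal [-0.992  0.119  0.036] tilt 2.1 yaw -6.8 z 99.0 191.0
zmin [ 99. 103. 109.]
299 [457. 204. 146.] normal [-0.992  0.122  0.034] tilt 1.9 yaw -7.0 z 99.0 190.0
zmin [ 99. 103. 107.]
```

```bash
python3 -m jog '[{"dx":0,"dy":7.5,"dz":14.3,"ax":0,"ay":0,"az":0,"hand":3},{"dx":0,"dy":7.5,"dz":14.3,"ax":0,"ay":0,"az":0,"hand":3},{"dx":0,"dy":7.5,"dz":14.3,"ax":0,"ay":0,"az":0,"hand":3},{"dx":0,"dy":7.5,"dz":14.3,"ax":0,"ay":0,"az":0,"hand":3},{"dx":0,"dy":7.5,"dz":14.3,"ax":0,"ay":0,"az":0,"hand":3},{"dx":0,"dy":5,"dz":9.6,"ax":0,"ay":0,"az":0,"hand":3},{"dx":0,"dy":1.7,"dz":3.2,"ax":0,"ay":0,"az":0,"hand":3},{"dx":0,"dy":1.8,"dz":3.5,"ax":0,"ay":0,"az":0,"hand":3},{"dx":0,"dy":1.8,"dz":3.5,"ax":0,"ay":0,"az":0,"hand":3},{"dx":0,"dy":0,"dz":0,"ax":0,"ay":0,"az":0,"hand":3},{"dx":0,"dy":0,"dz":0,"ax":0,"ay":0,"az":0,"hand":3}]'; python3 -m jog '[{"dx":0,"dy":7.5,"dz":-3.6,"ax":0,"ay":0,"az":0,"hand":3},{"dx":0,"dy":7.5,"dz":-3.6,"ax":0,"ay":0,"az":0,"hand":3},{"dx":0,"dy":7,"dz":-2.5,"ax":0,"ay":0,"az":0,"hand":3},{"dx":0,"dy":7,"dz":-2.5,"ax":0,"ay":0,"az":0,"hand":3},{"dx":0,"dy":8.3,"dz":-2.2,"ax":0,"ay":0,"az":0,"hand":3},{"dx":0,"dy":8.3,"dz":-2.2,"ax":0,"ay":0,"az":0,"hand":3},{"dx":0,"dy":8.5,"dz":-1.1,"ax":0,"ay":0,"az":0,"hand":3},{"dx":0,"dy":8.5,"dz":-1.1,"ax":0,"ay":0,"az":0,"hand":3},{"dx":0,"dy":0,"dz":0,"ax":0,"ay":0,"az":0,"hand":3}]'; python3 s.py s6 180 160 200 160; python3 fit.py s6 297 288
```

```text
clock: 27.15
ee_pos: [477.6, 199.6, 144.1]
tcp_rot: [-152.8, -0.3, 84.3]
contact_force: [-0.5, 2.7, 16.6]
opening: 0.081
grip_force: 30.0
clock: 27.9
ee_pos: [542.1, 189.0, 126.2]
tcp_rot: [-152.6, 0.0, 84.2]
contact_force: [1.0, 1.0, 1.2]
opening: 0.079
grip_force: 30.0
27.95 [541.4 189.4 126.5] [0.8 0.9 0.8]
426 [491. 200.  63.] normal [-0.809  0.091  0.58 ] tilt 35.5 yaw -6.4 z 40.0 88.0
zmin [30. 31. 32.]
```

```bash
python3 -m jog '[{"dx":0,"dy":16,"dz":0.3,"ax":-0.061,"ay":0,"az":0,"hand":3},{"dx":0,"dy":13.5,"dz":3.1,"ax":-0.07,"ay":0,"az":0,"hand":3},{"dx":0,"dy":12.7,"dz":5.8,"ax":-0.07,"ay":0,"az":0,"hand":3},{"dx":0,"dy":9.6,"dz":7.1,"ax":-0.07,"ay":0,"az":0,"hand":3},{"dx":0,"dy":8.2,"dz":8.8,"ax":-0.07,"ay":0,"az":0,"hand":3},{"dx":0,"dy":6.5,"dz":9.8,"ax":-0.07,"ay":0,"az":0,"hand":3},{"dx":0,"dy":3.8,"dz":9.5,"ax":-0.07,"ay":0,"az":0,"hand":3},{"dx":0,"dy":0,"dz":0,"ax":0,"ay":0,"az":0,"hand":3}]'; python3 -m jog '[{"dx":0,"dy":3.3,"dz":10,"ax":0,"ay":0,"az":0,"hand":3},{"dx":0,"dy":2,"dz":8,"ax":0,"ay":0,"az":0,"hand":3},{"dx":0,"dy":1.4,"dz":8,"ax":0,"ay":0,"az":0,"hand":3},{"dx":0,"dy":0,"dz":2,"ax":0,"ay":0,"az":0,"hand":3},{"dx":0,"dy":0,"dz":0,"ax":0,"ay":0,"az":0,"hand":3},{"dx":0,"dy":0,"dz":0,"ax":0,"ay":0,"az":0,"hand":3}]'; python3 -m jog '[{"dx":0,"dy":0,"dz":0,"ax":0,"ay":0,"az":0,"hand":12},{"dx":0,"dy":0,"dz":0,"ax":0,"ay":0,"az":0,"hand":22},{"dx":0,"dy":0,"dz":0,"ax":0,"ay":0,"az":0,"hand":22},{"dx":0,"dy":0,"dz":-15,"ax":0,"ay":0,"az":0,"hand":22},{"dx":0,"dy":0,"dz":-30,"ax":0,"ay":0,"az":0,"hand":24},{"dx":0,"dy":0,"dz":-40,"ax":0,"ay":0,"az":0,"hand":24},{"dx":0,"dy":0,"dz":-40,"ax":0,"ay":0,"az":0,"hand":24},{"dx":0,"dy":0,"dz":-40,"ax":0,"ay":0,"az":0,"hand":24},{"dx":0,"dy":0,"dz":0,"ax":0,"ay":0,"az":0,"hand":24}]'
cat > gold.py <<'E'
from h import *
import sys
im=manip.get_image(sys.argv[1]); np.savez("g.npz",**im); hsv=cv2.cvtColor(im["color"],cv2.COLOR_BGR2HSV)
m=cv2.inRange(hsv,(14,110,70),(30,255,255)); m=cv2.morphologyEx(m,cv2.MORPH_CLOSE,np.ones((5,5)))
d=im["depth"]
for c in cv2.findContours(m,0,1)[0]:
    if cv2.contourArea(c)<100: continue
    k=np.zeros_like(m); cv2.drawContours(k,[c],-1,1,-1); v,u=np.nonzero((k>0)&(d>0))
    P=np.array([world(im,ray(im,a,b)*d[b,a]) for a,b in zip(u,v)])
    r=cv2.minAreaRect(P[:,:2].astype(np.float32)); A=np.c_[P[:,:2],np.ones(len(P))]; f=np.linalg.lstsq(A,P[:,2],rcond=None)[0]
    print(np.round(r[0]),np.round(r[1]),round(r[2],1),"z",np.percentile(P[:,2],[5,50,95]).round(1),"slope",f[:2].round(3))
s=manip.read_state();print(s["clock"],s["ee_pos"].round(1),s["tcp_rot"].round(1))
E
python3 gold.py wrist; python3 gold.py side
```

```text
clock: 28.62
ee_pos: [594.0, 184.2, 59.9]
tcp_rot: [179.9, 0.1, 84.5]
contact_force: [-1.8, 0.1, -0.5]
opening: 0.076
grip_force: 30.0
clock: 29.12
ee_pos: [604.7, 182.8, 33.5]
tcp_rot: [179.9, 0.0, 84.2]
contact_force: [-2.0, -0.8, 5.1]
opening: 0.066
grip_force: 29.2
clock: 29.87
ee_pos: [607.5, 185.8, 208.3]
tcp_rot: [179.2, -0.4, 84.3]
contact_force: [2.1, 0.3, 0.3]
opening: 0.271
grip_force: 0.0
[603.  68.] [276. 460.] 83.5 z [ 11.7 288.2 289.6] slope [0.108 1.053]
[621. 209.] [17.  2.] 84.3 z [273.8 282.  285. ] slope [ 2.635 -0.576]
[594. 208.] [22.  4.] 74.1 z [272.4 281.2 284.4] slope [ 4.596 -0.399]
[526. 193.] [54. 79.] 84.1 z [17.9 19.1 20.3] slope [-0.001  0.001]
[572. 279.] [53. 78.] 84.3 z [17.8 19.1 20.4] slope [-0.001  0.001]
[535. 199.] [261. 237.] 84.2 z [1.7 3.1 4.3] slope [ 0.    -0.001]
[369. 356.] [57.  5.] 29.8 z [ 4.7 15.  29.5] slope [ 0.456 -0.401]
29.9167 [606.1 184.9 204.6] [179.4  -0.2  84.3]
[389. 409.] [159.  73.] 30.3 z [30.4 34.1 37.2] slope [-0.001 -0.005]
[573. 280.] [52. 77.] 84.3 z [16.3 19.5 22.8] slope [ 0.005 -0.028]
[528. 193.] [54. 77.] 83.8 z [17.3 20.  23.5] slope [-0.006  0.007]
[ 312. -171.] [89. 65.] 7.8 z [13.2 16.6 20.4] slope [0.01 0.02]
[ 253. -359.] [76. 92.] 56.1 z [12.5 16.4 19.8] slope [-0.008  0.001]
[ 591. -469.] [89. 74.] 71.7 z [12.8 16.5 19.7] slope [-0.036  0.023]
29.9667 [604.7 183.9 201.6] [ 1.796e+02 -1.000e-01  8.430e+01]
```

Both carriers lie flat, gold side up, at (572,280) and (526,193). The first was shifted about 35 mm in x, but is still fully on the mat. Now the third.

```bash
python3 -m jog '[{"dx":-18,"dy":-6,"dz":0,"ax":0,"ay":0,"az":0,"hand":24},{"dx":-38,"dy":-10.5,"dz":0,"ax":0,"ay":0,"az":0,"hand":24},{"dx":-38,"dy":-10.5,"dz":0,"ax":0,"ay":0,"az":0,"hand":24},{"dx":-38,"dy":-10.5,"dz":0,"ax":0,"ay":0,"az":0,"hand":24},{"dx":-38,"dy":-10.5,"dz":0,"ax":0,"ay":0,"az":0,"hand":24},{"dx":-38,"dy":-10.5,"dz":0,"ax":0,"ay":0,"az":0,"hand":24},{"dx":-38,"dy":-10.5,"dz":0,"ax":0,"ay":0,"az":0,"hand":24},{"dx":-38,"dy":-10.5,"dz":0,"ax":0,"ay":0,"az":0,"hand":24},{"dx":-38,"dy":-10.5,"dz":0,"ax":0,"ay":0,"az":0,"hand":24},{"dx":-38,"dy":-10.5,"dz":0,"ax":0,"ay":0,"az":0,"hand":24},{"dx":-38,"dy":-10.5,"dz":0,"ax":0,"ay":0,"az":0,"hand":24},{"dx":-38,"dy":-11,"dz":0,"ax":0,"ay":0,"az":0,"hand":24},{"dx":-38,"dy":-12,"dz":0,"ax":0,"ay":0,"az":0,"hand":24},{"dx":-7,"dy":-1,"dz":0,"ax":0,"ay":0,"az":0,"hand":24},{"dx":0,"dy":0,"dz":0,"ax":0,"ay":0,"az":-0.09,"hand":24},{"dx":0,"dy":0,"dz":0,"ax":0,"ay":0,"az":-0.083,"hand":24},{"dx":0,"dy":0,"dz":0,"ax":0,"ay":0,"az":0,"hand":24},{"dx":0,"dy":0,"dz":0,"ax":0,"ay":0,"az":0,"hand":24}]'; python3 bar.py w7 -80
```

```text
clock: 31.47
ee_pos: [420.6, -281.2, 197.4]
tcp_rot: [180.0, -0.1, 94.1]
contact_force: [-0.2, -0.1, 0.0]
opening: 0.277
grip_force: 0.0
n 943 jig x -125.7 -117.0 y [-111.   -85.3  -45.6]
bar [-121.6  -82.1] [ 422.3 -283. ]
31.5167 [ 420.8 -281.2  197.5] [179.9  -0.   94.1] rows [ -2.    1.3 144. ]
```

```bash
python3 -m jog '[{"dx":-1,"dy":1.3,"dz":30,"ax":0,"ay":0,"az":0,"hand":24},{"dx":0,"dy":0,"dz":35,"ax":0,"ay":0,"az":0,"hand":24},{"dx":0,"dy":0,"dz":35,"ax":0,"ay":0,"az":0,"hand":24},{"dx":0,"dy":0,"dz":20,"ax":0,"ay":0,"az":0,"hand":24},{"dx":0,"dy":0,"dz":15,"ax":0,"ay":0,"az":0,"hand":24},{"dx":0,"dy":0,"dz":8.5,"ax":0,"ay":0,"az":0,"hand":24},{"dx":0,"dy":0,"dz":0,"ax":0,"ay":0,"az":0,"hand":24},{"dx":0,"dy":0,"dz":0,"ax":0,"ay":0,"az":0,"hand":3},{"dx":0,"dy":0,"dz":0,"ax":0,"ay":0,"az":0,"hand":3},{"dx":0,"dy":0,"dz":0,"ax":0,"ay":0,"az":0,"hand":3},{"dx":0,"dy":0,"dz":0,"ax":0,"ay":0,"az":0,"hand":3},{"dx":0,"dy":0,"dz":0,"ax":0,"ay":0,"az":0,"hand":3}]'; python3 -m jog '[{"dx":0,"dy":2,"dz":-10,"ax":0,"ay":0,"az":0,"hand":3},{"dx":0,"dy":2,"dz":-12,"ax":0,"ay":0,"az":0,"hand":3},{"dx":0,"dy":3,"dz":-12,"ax":0,"ay":0,"az":0,"hand":3},{"dx":0,"dy":5,"dz":-12,"ax":0,"ay":0,"az":0,"hand":3},{"dx":0,"dy":7,"dz":-12,"ax":0,"ay":0,"az":0,"hand":3},{"dx":0,"dy":8,"dz":-12,"ax":0,"ay":0,"az":0,"hand":3},{"dx":0,"dy":8,"dz":-12,"ax":0,"ay":0,"az":0,"hand":3},{"dx":0,"dy":8,"dz":-12,"ax":0,"ay":0,"az":0,"hand":3},{"dx":0,"dy":8,"dz":-12,"ax":0,"ay":0,"az":0,"hand":3},{"dx":0,"dy":0,"dz":-12,"ax":0,"ay":0,"az":0,"hand":3},{"dx":0,"dy":0,"dz":-12,"ax":0,"ay":0,"az":0,"hand":3},{"dx":0,"dy":0,"dz":-12,"ax":0,"ay":0,"az":0,"hand":3},{"dx":0,"dy":0,"dz":-12,"ax":0,"ay":0,"az":0,"hand":3},{"dx":0,"dy":0,"dz":-12,"ax":0,"ay":0,"az":0,"hand":3},{"dx":0,"dy":0,"dz":-12,"ax":0,"ay":0,"az":0,"hand":3},{"dx":0,"dy":0,"dz":-10,"ax":0,"ay":0,"az":0,"hand":3},{"dx":0,"dy":0,"dz":0,"ax":0,"ay":0,"az":0,"hand":3},{"dx":0,"dy":0,"dz":0,"ax":0,"ay":0,"az":0,"hand":3}]'; python3 -m jog '[{"dx":20,"dy":0,"dz":0,"ax":0,"ay":0,"az":0,"hand":3},{"dx":35,"dy":0,"dz":0,"ax":0,"ay":0,"az":0,"hand":3},{"dx":38,"dy":2.5,"dz":0,"ax":0,"ay":0,"az":0,"hand":3},{"dx":38,"dy":2.5,"dz":0,"ax":0,"ay":0,"az":0,"hand":3},{"dx":38,"dy":2.5,"dz":0,"ax":0,"ay":0,"az":0,"hand":3},{"dx":38,"dy":2.5,"dz":0,"ax":0,"ay":0,"az":0,"hand":3},{"dx":38,"dy":2.5,"dz":0,"ax":0,"ay":0,"az":0,"hand":3},{"dx":38,"dy":2.5,"dz":0,"ax":0,"ay":0,"az":0,"hand":3},{"dx":38,"dy":2.5,"dz":0,"ax":0,"ay":0,"az":0,"hand":3},{"dx":38,"dy":2.5,"dz":0,"ax":0,"ay":0,"az":0,"hand":3},{"dx":28,"dy":3,"dz":0,"ax":0,"ay":0,"az":0,"hand":3},{"dx":0,"dy":0,"dz":0,"ax":0,"ay":0,"az":0.09,"hand":3},{"dx":0,"dy":0,"dz":0,"ax":0,"ay":0,"az":0.083,"hand":3},{"dx":0,"dy":0,"dz":0,"ax":0,"ay":0,"az":0,"hand":3}]'; python3 -m jog '[{"dx":0,"dy":0,"dz":0,"ax":0.12,"ay":0,"az":0,"hand":3},{"dx":0,"dy":0,"dz":0,"ax":0.12,"ay":0,"az":0,"hand":3},{"dx":0,"dy":0,"dz":0,"ax":0.12,"ay":0,"az":0,"hand":3},{"dx":0,"dy":0,"dz":0,"ax":0.12,"ay":0,"az":0,"hand":3},{"dx":0,"dy":0,"dz":0,"ax":0,"ay":0,"az":0,"hand":3},{"dx":0,"dy":0,"dz":0,"ax":0,"ay":0,"az":0,"hand":3}]'
python3 s.py s7 180 60 240 300
python3 - <<'E'
import sys; sys.path.insert(0,'.')
from h import *
im=dict(np.load("s7.npz")); p=pix(im,[455,113,150]).astype(int); print(p)
import subprocess; print(subprocess.run(["python3","fit.py","s7",str(p[0]),str(p[1])],capture_output=True,text=True).stdout)
E
```

```text
clock: 32.52
ee_pos: [423.1, -283.1, 55.6]
tcp_rot: [179.8, 0.1, 94.2]
contact_force: [-1.1, 0.5, 3.4]
opening: 0.076
grip_force: 30.0
clock: 34.02
ee_pos: [473.4, -279.1, 243.3]
tcp_rot: [179.8, 0.1, 94.2]
contact_force: [0.2, 0.4, -4.1]
opening: 0.08
grip_force: 30.0
clock: 35.18
ee_pos: [467.2, 109.2, 241.8]
tcp_rot: [180.0, 0.0, 84.2]
contact_force: [-0.6, -0.3, -3.7]
opening: 0.079
grip_force: 30.0
clock: 35.68
ee_pos: [468.7, 108.0, 240.7]
tcp_rot: [-152.6, -0.1, 84.2]
contact_force: [1.0, 0.8, -3.8]
opening: 0.075
grip_force: 30.0
35.7333 [468.  108.7 241.8] [ 0.1  1.2 -3.5]
[319 231]
234 [452. 112. 150.] normal [-0.994  0.107 -0.016] tilt -0.9 yaw -6.1 z 100.0 189.0
zmin [100. 103. 108.]
```

Same state as before, so repeat the lay-over.

```bash
python3 -m jog '[{"dx":0,"dy":7.5,"dz":14.3,"ax":0,"ay":0,"az":0,"hand":3},{"dx":0,"dy":7.5,"dz":14.3,"ax":0,"ay":0,"az":0,"hand":3},{"dx":0,"dy":7.5,"dz":14.3,"ax":0,"ay":0,"az":0,"hand":3},{"dx":0,"dy":7.5,"dz":14.3,"ax":0,"ay":0,"az":0,"hand":3},{"dx":0,"dy":7.5,"dz":14.3,"ax":0,"ay":0,"az":0,"hand":3},{"dx":0,"dy":5,"dz":9.6,"ax":0,"ay":0,"az":0,"hand":3},{"dx":0,"dy":1.7,"dz":3.2,"ax":0,"ay":0,"az":0,"hand":3},{"dx":0,"dy":1.8,"dz":3.5,"ax":0,"ay":0,"az":0,"hand":3},{"dx":0,"dy":1.8,"dz":3.5,"ax":0,"ay":0,"az":0,"hand":3},{"dx":0,"dy":0,"dz":0,"ax":0,"ay":0,"az":0,"hand":3},{"dx":0,"dy":0,"dz":0,"ax":0,"ay":0,"az":0,"hand":3}]'; python3 -m jog '[{"dx":0,"dy":7.5,"dz":-3.6,"ax":0,"ay":0,"az":0,"hand":3},{"dx":0,"dy":7.5,"dz":-3.6,"ax":0,"ay":0,"az":0,"hand":3},{"dx":0,"dy":7,"dz":-2.5,"ax":0,"ay":0,"az":0,"hand":3},{"dx":0,"dy":7,"dz":-2.5,"ax":0,"ay":0,"az":0,"hand":3},{"dx":0,"dy":8.3,"dz":-2.2,"ax":0,"ay":0,"az":0,"hand":3},{"dx":0,"dy":8.3,"dz":-2.2,"ax":0,"ay":0,"az":0,"hand":3},{"dx":0,"dy":8.5,"dz":-1.1,"ax":0,"ay":0,"az":0,"hand":3},{"dx":0,"dy":8.5,"dz":-1.1,"ax":0,"ay":0,"az":0,"hand":3},{"dx":0,"dy":0,"dz":0,"ax":0,"ay":0,"az":0,"hand":3}]'; python3 s.py s8 180 160 200 160; python3 fit.py s8 312 260
```

```text
clock: 36.65
ee_pos: [469.6, 110.6, 143.9]
tcp_rot: [-152.8, -0.1, 84.3]
contact_force: [-0.5, 0.3, 18.5]
opening: 0.082
grip_force: 30.0
clock: 37.4
ee_pos: [534.3, 102.3, 127.5]
tcp_rot: [-152.8, -0.1, 84.2]
contact_force: [2.7, -0.5, 5.7]
opening: 0.084
grip_force: 30.0
37.45 [533.8 102.6 127.8] [3.4 1.6 5.6]
342 [486. 111.  62.] normal [-0.838  0.089  0.539] tilt 32.6 yaw -6.1 z 40.0 87.0
zmin [30. 31. 32.]
```

```bash
python3 -m jog '[{"dx":0,"dy":16,"dz":0.3,"ax":-0.061,"ay":0,"az":0,"hand":3},{"dx":0,"dy":13.5,"dz":3.1,"ax":-0.07,"ay":0,"az":0,"hand":3},{"dx":0,"dy":12.7,"dz":5.8,"ax":-0.07,"ay":0,"az":0,"hand":3},{"dx":0,"dy":9.6,"dz":7.1,"ax":-0.07,"ay":0,"az":0,"hand":3},{"dx":0,"dy":8.2,"dz":8.8,"ax":-0.07,"ay":0,"az":0,"hand":3},{"dx":0,"dy":6.5,"dz":9.8,"ax":-0.07,"ay":0,"az":0,"hand":3},{"dx":0,"dy":3.8,"dz":9.5,"ax":-0.07,"ay":0,"az":0,"hand":3},{"dx":0,"dy":0,"dz":0,"ax":0,"ay":0,"az":0,"hand":3}]'; python3 -m jog '[{"dx":0,"dy":3.3,"dz":10,"ax":0,"ay":0,"az":0,"hand":3},{"dx":0,"dy":2,"dz":8,"ax":0,"ay":0,"az":0,"hand":3},{"dx":0,"dy":1.4,"dz":8,"ax":0,"ay":0,"az":0,"hand":3},{"dx":0,"dy":0,"dz":2,"ax":0,"ay":0,"az":0,"hand":3},{"dx":0,"dy":0,"dz":0,"ax":0,"ay":0,"az":0,"hand":3},{"dx":0,"dy":0,"dz":0,"ax":0,"ay":0,"az":0,"hand":3}]'; python3 -m jog '[{"dx":0,"dy":0,"dz":0,"ax":0,"ay":0,"az":0,"hand":12},{"dx":0,"dy":0,"dz":0,"ax":0,"ay":0,"az":0,"hand":22},{"dx":0,"dy":0,"dz":0,"ax":0,"ay":0,"az":0,"hand":22},{"dx":0,"dy":0,"dz":-15,"ax":0,"ay":0,"az":0,"hand":22},{"dx":0,"dy":0,"dz":-30,"ax":0,"ay":0,"az":0,"hand":24},{"dx":0,"dy":0,"dz":-40,"ax":0,"ay":0,"az":0,"hand":24},{"dx":0,"dy":0,"dz":-40,"ax":0,"ay":0,"az":0,"hand":24},{"dx":0,"dy":0,"dz":-40,"ax":0,"ay":0,"az":0,"hand":24},{"dx":0,"dy":0,"dz":0,"ax":0,"ay":0,"az":0,"hand":24}]'; python3 gold.py wrist; python3 gold.py side
```

```text
clock: 38.12
ee_pos: [585.4, 96.6, 59.9]
tcp_rot: [180.0, 0.1, 84.4]
contact_force: [-2.2, 0.0, -1.5]
opening: 0.079
grip_force: 30.0
clock: 38.62
ee_pos: [596.0, 95.6, 33.5]
tcp_rot: [179.8, 0.0, 84.2]
contact_force: [-0.3, -1.4, 0.4]
opening: 0.08
grip_force: 30.0
clock: 39.37
ee_pos: [599.3, 98.0, 208.5]
tcp_rot: [179.1, -0.2, 84.3]
contact_force: [0.5, 0.6, -0.7]
opening: 0.272
grip_force: 0.0
[651. -46.] [137. 320.] 30.4 z [287.2 288.6 290. ] slope [0.109 1.049]
[613. 122.] [16.  2.] 83.5 z [273.9 282.3 285.2] slope [ 2.505 -0.56 ]
[586. 121.] [22.  3.] 74.2 z [272.6 281.3 284.7] slope [ 4.06  -0.351]
[518. 104.] [54. 78.] 84.0 z [17.9 19.1 20.4] slope [-0.     0.001]
[526. 193.] [54. 78.] 83.9 z [17.9 19.2 20.5] slope [-0.001  0.001]
[570. 257.] [ 8. 77.] 84.8 z [17.9 19.2 20.5] slope [-0.005 -0.018]
[530. 160.] [217. 237.] 84.3 z [1.8 3.  4.3] slope [-0.001  0.001]
39.4167 [597.8  97.2 204.9] [179.3  -0.2  84.3]
[389. 408.] [159.  71.] 29.5 z [30.7 33.7 37.5] slope [ 0.001 -0.008]
[574. 279.] [53. 76.] 84.2 z [15.9 19.5 22.9] slope [-0.003 -0.024]
[528. 193.] [53. 77.] 84.3 z [17.  20.1 23.4] slope [-0.005  0.008]
[511.  92.] [ 78. 107.] 82.7 z [ 2.7 19.6 23.1] slope [0.015 0.197]
[ 253. -359.] [74. 90.] 54.0 z [12.9 16.6 20.4] slope [0.01  0.029]
[ 593. -470.] [91. 76.] 69.8 z [12.2 16.4 20.1] slope [-0.033  0.025]
39.4667 [596.3  96.4 201.9] [ 1.795e+02 -1.000e-01  8.430e+01]
```

All three lie flat, gold up and side by side. Now the knob.

```bash
python3 -m jog '[{"dx":-20,"dy":0,"dz":0,"ax":0,"ay":0,"az":0,"hand":40},{"dx":-38,"dy":0,"dz":0,"ax":0,"ay":0,"az":0,"hand":40},{"dx":-38,"dy":0,"dz":0,"ax":0,"ay":0,"az":0,"hand":40},{"dx":-38,"dy":0,"dz":0,"ax":0,"ay":0,"az":0,"hand":40},{"dx":-38,"dy":-1,"dz":0,"ax":0,"ay":0,"az":0,"hand":40},{"dx":-34.5,"dy":-0.5,"dz":0,"ax":0,"ay":0,"az":0,"hand":40},{"dx":0,"dy":0,"dz":0,"ax":0,"ay":0,"az":-0.09,"hand":40},{"dx":0,"dy":0,"dz":0,"ax":0,"ay":0,"az":-0.083,"hand":40},{"dx":0,"dy":0,"dz":0,"ax":0,"ay":0,"az":0,"hand":40},{"dx":0,"dy":0,"dz":0,"ax":0,"ay":0,"az":0,"hand":40}]'
python3 - <<'E'
from h import *
im=manip.get_image("wrist"); np.savez("w8.npz",**im); d=im["depth"]
v,u=np.nonzero((im["color"].sum(2)<150)&(d>0))
P=np.array([world(im,ray(im,a,b)*d[b,a]) for a,b in zip(u,v)]); k=(P[:,2]>84)&(P[:,2]<95)&(abs(P[:,0]-574)<40)&(abs(P[:,1]+109)<40); q=P[k]
print(len(q),q.mean(0).round(1),((q.max(0)+q.min(0))/2).round(1))
s=manip.read_state();p=s["ee_pos"];Rm=R.from_euler("xyz",s["tcp_rot"],degrees=True)
print(p,s["tcp_rot"],Rm.inv().apply(np.array([574,-109,87.5])-p).round(1))
E
```

```text
clock: 40.3
ee_pos: [572.2, -109.1, 197.7]
tcp_rot: [179.9, -0.0, 94.1]
contact_force: [-0.1, 0.7, 0.1]
opening: 0.455
grip_force: 0.0
453 [ 573.  -108.9   89.3] [ 573.3 -109.5   87.9]
[ 572.466635   -108.89380365  197.97515771] [ 1.79912640e+02 -8.69556469e-03  9.40765540e+01] [ -0.2   1.4 110.5]
```

```bash
python3 -m jog '[{"dx":0,"dy":1,"dz":30,"ax":0,"ay":0,"az":0,"hand":40},{"dx":0,"dy":0,"dz":30,"ax":0,"ay":0,"az":0,"hand":40},{"dx":0,"dy":0,"dz":30,"ax":0,"ay":0,"az":0,"hand":40},{"dx":0,"dy":0,"dz":12,"ax":0,"ay":0,"az":0,"hand":40},{"dx":0,"dy":0,"dz":7,"ax":0,"ay":0,"az":0,"hand":40},{"dx":0,"dy":0,"dz":0,"ax":0,"ay":0,"az":0,"hand":40},{"dx":0,"dy":0,"dz":0,"ax":0,"ay":0,"az":0,"hand":14},{"dx":0,"dy":0,"dz":0,"ax":0,"ay":0,"az":0,"hand":14},{"dx":0,"dy":0,"dz":0,"ax":0,"ay":0,"az":0,"hand":14},{"dx":0,"dy":0,"dz":0,"ax":0,"ay":0,"az":0,"hand":14},{"dx":0,"dy":0,"dz":0,"ax":0,"ay":0,"az":0,"hand":14},{"dx":0,"dy":0,"dz":0,"ax":0,"ay":0,"az":0,"hand":14}]'; python3 -m jog '[{"dx":0,"dy":-3,"dz":0,"ax":0,"ay":0,"az":0,"hand":14},{"dx":0,"dy":-4,"dz":0,"ax":0,"ay":0,"az":0,"hand":14},{"dx":0,"dy":-4,"dz":0,"ax":0,"ay":0,"az":0,"hand":14},{"dx":0,"dy":-4,"dz":0,"ax":0,"ay":0,"az":0,"hand":14},{"dx":0,"dy":-4,"dz":0,"ax":0,"ay":0,"az":0,"hand":14},{"dx":0,"dy":-4,"dz":0,"ax":0,"ay":0,"az":0,"hand":14},{"dx":0,"dy":-3,"dz":0,"ax":0,"ay":0,"az":0,"hand":14},{"dx":0,"dy":-3,"dz":0,"ax":0,"ay":0,"az":0,"hand":14},{"dx":0,"dy":-2,"dz":0,"ax":0,"ay":0,"az":0,"hand":14},{"dx":0,"dy":-1,"dz":0,"ax":0,"ay":0,"az":0,"hand":14},{"dx":0,"dy":0,"dz":0,"ax":0,"ay":0,"az":0,"hand":14},{"dx":0,"dy":0,"dz":0,"ax":0,"ay":0,"az":0,"hand":14}]'; python3 -m jog '[{"dx":0,"dy":-1,"dz":0,"ax":0,"ay":0,"az":0,"hand":14},{"dx":0,"dy":0,"dz":0,"ax":0,"ay":0,"az":0,"hand":14},{"dx":0,"dy":0,"dz":0,"ax":0,"ay":0,"az":0,"hand":14}]'
```

```text
clock: 41.35
ee_pos: [574.1, -109.6, 90.9]
tcp_rot: [179.8, 0.1, 94.2]
contact_force: [-4.1, -0.7, 6.1]
opening: 0.194
grip_force: 30.0
clock: 42.35
ee_pos: [544.0, -111.7, 90.9]
tcp_rot: [179.6, 0.1, 94.2]
contact_force: [3.6, -0.7, 6.8]
opening: 0.199
grip_force: 30.0
clock: 42.6
ee_pos: [544.0, -111.7, 90.9]
tcp_rot: [179.5, 0.1, 94.2]
contact_force: [7.4, -0.9, 3.9]
opening: 0.196
grip_force: 30.0
```

```bash
python3 -m jog '[{"dx":0,"dy":1,"dz":0,"ax":0,"ay":0,"az":0,"hand":34},{"dx":0,"dy":0,"dz":0,"ax":0,"ay":0,"az":0,"hand":34},{"dx":0,"dy":0,"dz":0,"ax":0,"ay":0,"az":0,"hand":34},{"dx":0,"dy":0,"dz":-20,"ax":0,"ay":0,"az":0,"hand":34},{"dx":0,"dy":0,"dz":-30,"ax":0,"ay":0,"az":0,"hand":34},{"dx":0,"dy":0,"dz":-30,"ax":0,"ay":0,"az":0,"hand":30},{"dx":0,"dy":0,"dz":-30,"ax":0,"ay":0,"az":0,"hand":30},{"dx":-16,"dy":20,"dz":0,"ax":0,"ay":0,"az":0,"hand":30},{"dx":-16,"dy":20,"dz":0,"ax":0,"ay":0,"az":0,"hand":30},{"dx":-16,"dy":20,"dz":0,"ax":0,"ay":0,"az":0,"hand":30},{"dx":-16.5,"dy":22.5,"dz":0,"ax":0,"ay":0,"az":0,"hand":30},{"dx":0,"dy":0,"dz":0,"ax":0,"ay":0,"az":0,"hand":30},{"dx":0,"dy":0,"dz":0,"ax":0,"ay":0,"az":0,"hand":30},{"dx":0,"dy":0,"dz":0,"ax":0,"ay":0,"az":0,"hand":30}]'
python3 - <<'E'
from h import *
s=manip.read_state();p=s["ee_pos"];Rm=R.from_euler("xyz",s["tcp_rot"],degrees=True)
print(p,s["tcp_rot"],Rm.inv().apply(np.array([631.2,-170.2,137])-p).round(1))
E
```

```text
clock: 43.77
ee_pos: [627.8, -169.1, 198.9]
tcp_rot: [180.0, -0.0, 94.2]
contact_force: [0.3, 0.1, -0.4]
opening: 0.335
grip_force: 0.0
[ 627.81199735 -169.14789905  198.93898854] [ 1.79973081e+02 -3.12942197e-02  9.42148540e+01] [-1.3  3.3 61.9]
```

```bash
python3 -m jog '[{"dx":-1,"dy":3.3,"dz":20,"ax":0,"ay":0,"az":0,"hand":30},{"dx":0,"dy":0,"dz":20,"ax":0,"ay":0,"az":0,"hand":30},{"dx":0,"dy":0,"dz":14,"ax":0,"ay":0,"az":0,"hand":30},{"dx":0,"dy":0,"dz":8,"ax":0,"ay":0,"az":0,"hand":30},{"dx":0,"dy":0,"dz":0,"ax":0,"ay":0,"az":0,"hand":30},{"dx":0,"dy":0,"dz":0,"ax":0,"ay":0,"az":0,"hand":6},{"dx":0,"dy":0,"dz":0,"ax":0,"ay":0,"az":0,"hand":6},{"dx":0,"dy":0,"dz":0,"ax":0,"ay":0,"az":0,"hand":6},{"dx":0,"dy":0,"dz":0,"ax":0,"ay":0,"az":0,"hand":6},{"dx":0,"dy":0,"dz":0,"ax":0,"ay":0,"az":0,"hand":6},{"dx":0,"dy":0,"dz":0,"ax":0,"ay":0,"az":0,"hand":6}]'
```

```text
clock: 44.68
ee_pos: [633.1, -170.7, 139.0]
tcp_rot: [179.8, 0.1, 94.2]
contact_force: [-1.6, 0.1, 5.8]
opening: 0.123
grip_force: 30.2
```

```bash
python3 -m jog '[{"dx":0,"dy":-3,"dz":0,"ax":0,"ay":0,"az":0,"hand":6},{"dx":0,"dy":-5.4,"dz":0.5,"ax":0,"ay":0,"az":0,"hand":6},{"dx":0,"dy":-5.4,"dz":0.9,"ax":0,"ay":0,"az":0,"hand":6},{"dx":0,"dy":-5.3,"dz":1.4,"ax":0,"ay":0,"az":0,"hand":6},{"dx":0,"dy":-5.2,"dz":1.8,"ax":0,"ay":0,"az":0,"hand":6},{"dx":0,"dy":-4.9,"dz":2.3,"ax":0,"ay":0,"az":0,"hand":6},{"dx":0,"dy":-4.8,"dz":2.6,"ax":0,"ay":0,"az":0,"hand":6},{"dx":0,"dy":-4.4,"dz":3.2,"ax":0,"ay":0,"az":0,"hand":6},{"dx":0,"dy":-4.3,"dz":3.4,"ax":0,"ay":0,"az":0,"hand":6},{"dx":0,"dy":-3.9,"dz":4,"ax":0,"ay":0,"az":0,"hand":6},{"dx":0,"dy":-3.5,"dz":4,"ax":0,"ay":0,"az":0,"hand":6},{"dx":0,"dy":-3.2,"dz":4,"ax":0,"ay":0,"az":0,"hand":6},{"dx":0,"dy":-2.5,"dz":4.5,"ax":0,"ay":0,"az":0,"hand":6},{"dx":0,"dy":-0.5,"dz":2,"ax":0,"ay":0,"az":0,"hand":6},{"dx":0,"dy":0,"dz":0,"ax":0,"ay":0,"az":0,"hand":6},{"dx":0,"dy":0,"dz":0,"ax":0,"ay":0,"az":0,"hand":6}]'
```

```text
clock: 46.02
ee_pos: [576.8, -174.2, 104.2]
tcp_rot: [179.8, 0.0, 94.2]
contact_force: [-0.6, 3.8, 13.1]
opening: 0.126
grip_force: 30.4
```

```bash
python3 -m jog '[{"dx":0,"dy":0,"dz":0,"ax":0,"ay":0,"az":0,"hand":36},{"dx":0,"dy":0,"dz":0,"ax":0,"ay":0,"az":0,"hand":36},{"dx":0,"dy":0,"dz":0,"ax":0,"ay":0,"az":0,"hand":36},{"dx":0,"dy":0,"dz":-20,"ax":0,"ay":0,"az":0,"hand":36},{"dx":0,"dy":0,"dz":-15,"ax":0,"ay":0,"az":0,"hand":0},{"dx":-8,"dy":0,"dz":0,"ax":0,"ay":0,"az":0,"hand":0},{"dx":0,"dy":0,"dz":0,"ax":0,"ay":0,"az":0,"hand":0},{"dx":0,"dy":0,"dz":0,"ax":0,"ay":0,"az":0,"hand":0},{"dx":0,"dy":0,"dz":0,"ax":0,"ay":0,"az":0,"hand":0},{"dx":0,"dy":0,"dz":10,"ax":0,"ay":0,"az":0,"hand":0},{"dx":0,"dy":0,"dz":8,"ax":0,"ay":0,"az":0,"hand":0},{"dx":0,"dy":0,"dz":3,"ax":0,"ay":0,"az":0,"hand":0},{"dx":0,"dy":0,"dz":2,"ax":0,"ay":0,"az":0,"hand":0},{"dx":0,"dy":0,"dz":0,"ax":0,"ay":0,"az":0,"hand":0}]'
```

```text
clock: 47.18
ee_pos: [576.5, -182.6, 117.7]
tcp_rot: [180.0, 0.1, 94.2]
contact_force: [-15.0, 1.6, 33.0]
opening: 0.011
grip_force: 17.5
```

```bash
python3 -m jog '[{"dx":0,"dy":0,"dz":-10,"ax":0,"ay":0,"az":0,"hand":0},{"dx":0,"dy":0,"dz":-25,"ax":0,"ay":0,"az":0,"hand":20},{"dx":0,"dy":0,"dz":-35,"ax":0,"ay":0,"az":0,"hand":40},{"dx":0,"dy":0,"dz":-35,"ax":0,"ay":0,"az":0,"hand":60},{"dx":-10,"dy":-18,"dz":-35,"ax":0,"ay":0,"az":0,"hand":60},{"dx":-15,"dy":-18,"dz":-30,"ax":0,"ay":0,"az":0,"hand":60},{"dx":-15,"dy":-18,"dz":-10,"ax":0,"ay":0,"az":0,"hand":60},{"dx":0,"dy":0,"dz":0,"ax":0,"ay":0,"az":0,"hand":60},{"dx":0,"dy":0,"dz":0,"ax":0,"ay":0,"az":0,"hand":60},{"dx":0,"dy":0,"dz":0,"ax":0,"ay":0,"az":0,"hand":60}]'; python3 w.py w9
sed 's/w2.npz/w9.npz/' m.py > m9.py; python3 m9.py 2>&1 | grep -E "knob|pin|bar"; python3 gold.py top
python3 - <<'E'
from h import *
im=dict(np.load("g.npz")); cv2.imwrite("pics/t9.png",cv2.resize(im["color"][110:300,190:460],None,fx=2.9,fy=2.9,interpolation=cv2.INTER_CUBIC))
E
```

```text
clock: 48.02
ee_pos: [525.5, -225.8, 293.5]
tcp_rot: [179.9, -0.0, 94.2]
contact_force: [-0.3, 0.4, 0.3]
opening: 0.647
grip_force: 0.0
cam [ 519. -153.  430.] [ 0.02 -0.26 -0.96]
48.0667 [ 525.7 -225.4  293.4] [ 1.799e+02 -1.000e-01  9.430e+01] [ 44.  19. -34.  99.  11.  66.  11.] 0.6723460168724357
knob [ 544.3 -113.2   90. ]
pinT [ 575.8 -172.9   93.7]
pin [ 577.8 -190.3   93.6]
pinB [ 579.9 -208.2   93.6]
bar1 [531.3 -88.5  55.4]
bar2 [ 549.4 -299.    55.3]
pin [ 577.22488254 -188.80582736   92.19840789] ((578.716064453125, -189.55714416503906), (14.255227088928223, 44.590457916259766), 3.8668696880340576) 94.18246144064462
[-126. 1594.] [442.  98.] 0.2 z [-596.6 -587.  -577.4] slope [-0.002 -0.056]
[ 311. -176.] [91. 67.] 9.2 z [12.3 17.6 23.1] slope [ 0.006 -0.001]
[ 272. 1589.] [286.  94.] 9.3 z [-596.6 -586.5 -577.4] slope [ 0.007 -0.046]
[368.  -8.] [100.  23.] 2.4 z [18.2 25.3 30.6] slope [-0.001 -0.177]
[386. 409.] [159.  87.] 27.8 z [26.9 34.6 40.6] slope [ 0.025 -0.001]
[ 572. -391.] [ 83. 256.] 5.9 z [11.8 18.  24.8] slope [-0.429  2.466]
[  687. -1411.] [ 57. 148.] 0.9 z [-424.9 -416.4 -408.5] slope [-0.034  0.011]
48.1167 [ 525.8 -225.2  293.5] [ 1.799e+02 -1.000e-01  9.430e+01]
```

View pics/w9.png

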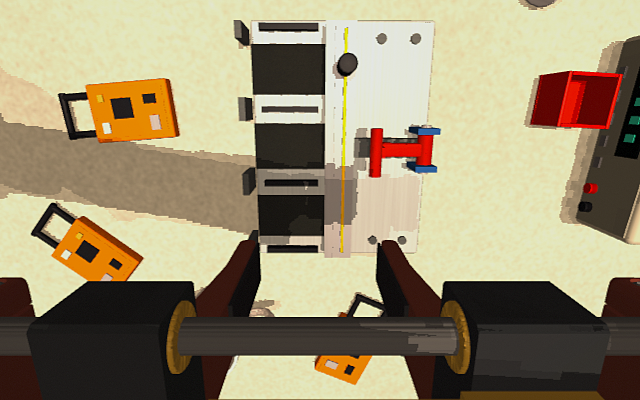

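View pics/t9.png

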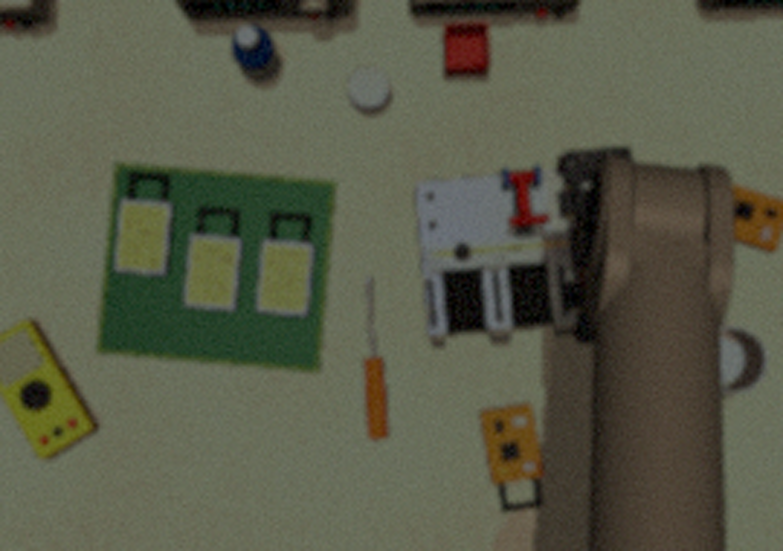

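The jig is empty, the bar is home with its stripe at u≈345, and the pawl is down with its pin at (377,152), the same height as at the start. The three gold-up carriers at (143,236), (213,273) and (285,278) lie inside the mat and apart, and the other things look to be where they were.

```bash
python3 -c "
from plant import manip
print(manip.sign_off())"
```

```text
the job is handed in; nothing more can be done
None
```

The job is handed in: all three carriers lie flat and gold side up on the mat, side by side (the first got shifted about 35 mm after placing but is still fully on it), and the clamp bar is home with the pawl folded down.

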